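# Third hand for tacking a corner joint

### The job

The base plate is loaded in the tack-up jig: push the toggle clamp's handle fully down so that the clamp holds the plate. Then take the tall plate out of the rack, stand it upright on the base plate, flat against the fence with its ends flush with the base plate's sides, and press it against the fence with a steady push of about 12 N so that the welder can tack the corner. Keep that push up for at least three seconds and finish while still holding: do not let go. Leave the two short plates in the rack and the other things on the bench where they are.

Things in the scene. Friction and masses are not known exactly. Their poses are not given: they have to be found in the camera images.
- jig: fixed tack-up jig: steel tooling plate 200 (x) x 300 (y) x 12 mm on the table. Origin on its underside, mid x; it spans y -155..145 mm. Fence face at y = 70; base plate before it; then a toggle clamp: bracket at y -135..-69, 46 mm wide, top 70 mm above the table; its arm points to +y over the base plate, its handle to -y.
- fence: angle iron fixed to the jig, axes parallel to the jig's. Origin at the foot of its pressing face, mid-length, on the tooling plate's top (12 mm above the table). The face is its plane y = 0 and looks to -y: parts are pushed to +y. Rigid, 160 mm long (x), 55 mm high, 8 mm thick; foot, ribs and bolts lie behind, to y = 59 mm, lower than its top.
- clamp_handle (a joint): toggle clamp handle angle h (rad): 0 = fully down, level, locked (stop at -0.02); 1.25 = fully open; starts at about 0.9 to 1.2. Stays where left; 2 to 4 N at its end moves it. Its centre line runs from the pivot at jig (0, -120, 60) mm towards (0, -cos h, sin h); black grip 40 to 122 mm from the pivot, 17 mm wide (x), 20 mm thick. A toggle link drives the clamp arm.
- handle_end (a point): a point on the upper (inner) side of the clamp handle's grip, 110 mm from the pivot; this is where to push. At angle h it moves at right angles to the handle when pushed shut.
- clamp_arm: the clamp's arm: origin on its pivot at jig (0, -85, 46) mm; two straps 65 mm long along its own +y with a rubber-tipped spindle 60 mm from the pivot. Raised when open; closed it lies level (spindle's top 68 mm above the table, at jig y = -25 mm) and the sprung tip presses the base plate with about 15 N.
- base_plate: loose flat steel plate 90 (x) x 120 (y) x 10 mm thick, lying on the tooling plate with one 90 mm edge against the fence. Origin at the centre of its underside, axes parallel to the jig's (its top is 22 mm above the table). Its place along the fence varies by +-20 mm.
- upright: the tall plate: bare steel, 90 (x) x 10 (y, thickness) x 100 mm high, about 0.7 kg. Origin at the centre of its underside, z up. Starts on edge in one of the rack's slots. In the jig it stands on the base plate (underside 22 mm above the table, 45 mm of it below the fence's top, 55 above). Its foot rubs (friction about 0.6): if it is pressed down hard, part of the push never reaches the fence.
- rack: the fixed steel plate rack, 104 x 150 mm; origin at the centre of its underside. Its floor is 8 mm above the table; three slots along its x, at y = -50, 0 and +50 mm, 12 mm wide between lips 26 mm high. Plates stand in it parallel to its x axis and lift straight out.
- offcut_a: short steel plate 90 x 10 x 50 mm high, standing on edge in one of the other rack slots. Same frame convention as the upright. Leave it there.
- offcut_b: a second short steel plate, same as offcut_a, in the remaining slot. Leave it there.
- chipping_hammer: chipping hammer lying on the table, about 260 mm long, 32 mm high; origin under the middle of the handle. Leave alone.
- wire_brush: wooden-backed wire brush lying on its bristles, 260 x 28 x 48 mm high; origin at the centre of its underside. Leave alone.
- magnet_square: flat triangular grey magnetic welding square, about 95 x 85 x 16 mm, lying on the table. Leave alone.
- tape_measure: tape measure, 68 x 38 x 62 mm high, standing on the table. Leave alone.
- electrode_tin: open round metal tin 76 mm across and 140 mm high with welding rods standing in it (tops at about 215 mm). Leave alone.
Not all that is in view belongs to the job. What is shaped like the base_plate but black or turquoise is not meant.

How it is judged:
By the outcome, as a careful person would: the job done as asked, in the order asked, and still so for the second after the job is handed in, while the arm keeps its last pose, push and grip.
It also fails if it takes over 64 s, if anything falls off the work surface, if the arm or the gripper's body presses on something with over 40 N, if the wrist force passes 120 N, or if a joint passes its speed limit or range.

### The arm

A 6-joint arm with a two-finger parallel gripper is mounted at the origin on the work surface. World frame = base frame: x ahead of the robot, y to its left, z up, the work surface at z = 0. Lengths are in m, angles in rad, forces in N, time in s.
With the tool pointing down it reaches from about 0.325 to 0.9 m from the base axis. Payload 3.5 kg.
Tool frame: the origin (TCP) lies on the centre line of the jaws, within the pads' length; the fingertips stand 19 mm ahead of it and the grasp point (between the pads) is the TCP; z points along the fingers, y is the line along which they close (so a half turn about z gives the same grasp; the last joint's range is limited). The gripper opens to 85 mm and grips with 20 to 120 N. Pads are 22 mm wide; open, the fingers measure 114 mm over their backs; the gripper's body (76 mm by 85 mm) begins 54 mm behind the grasp point. The pads swing forward as they close: fully open they stand 13 mm farther back than shut.
Start: joints at [-1.33, 0.276, -0.026, 1.268, 0, 1.467], TCP at [0.211, -0.588, 0.218] pointing down, gripper open.
Joint ranges: [-3.12, 3.12], [-0.85, 1.88], [-1.08, 1.24], [-1.95, 2.15], [-1.57, 1.53], [-3.14, 3.14]. Speed limits (rad/s): [2.57, 2.57, 3.14, 3.14, 3.14, 3.14].

### API

Orientations are given as a unit quaternion [x, y, z, w].
In Python, from workcell import env gives the robot as it stands.
- The arm moves only by the tool move_arm, never from a script. Its argument "increments" is a list of rows, each an object with "turn": the turn, a rotation vector about the tool's x, y, z normalised to -1 to 1, where 1 is 0.5 rad, a list of three; "translation": the shift along the tool's x, y, z normalised to -1 to 1, where 1 is 150 mm, a list of three; "grip": the opening, from -1 (shut) to 1 (fully open). In form: [{"turn": [rx, ry, rz], "translation": [x, y, z], "grip": grip}, ...]. A call has 1 to 5 rows; each row shifts and turns the commanded pose from where the row before left it, along the tool's axes as they then stand; what a row does not reach is not made up. A row lasts 1/10 s, in which the tool goes at most 50 mm and 8.59 degrees, less where a joint would pass 70% of its speed; a pose out of reach is approached as far as the arm can. A call with a number of a shift or a turn outside -1 to 1 is refused whole. A call with a gripper value outside its range is refused whole. The fingers move at their own pace and stop on an object; "grip_force" is the grip in N (left out, the last holds). Time passes only in rows, so rows that do not move let the fingers close. It gives the time, the measured TCP pose, the force, the opening and the grip force at its end, in the units of the state.
- env.observe(): the state, without advancing time (a new reading comes with each control period).
- env.capture(name): name is "side" or "top" or "wrist"; returns a dict with "frame" (384x512x3 uint8, red, green, blue), "depth" (384x512 float32, m along the optical axis (not along the pixel's ray), 0 where there is no reading), "camera_matrix" (3x3 intrinsics, pixels), "extrinsics" (4x4, takes a point from camera to world coordinates); the wrist camera has in their place "T_tool_cam" (4x4, takes a point from camera to tool coordinates, whose origin is the TCP and whose axes are the flange's). Camera axes: x right, y down, z forward; pixel columns grow to the right and rows downward; lengths in m; the calibration is good to about 2 mm. The wrist camera is an equidistant fisheye: a pixel r from the principal point sees the ray r / f radians off the axis. A picture is of the moment at which its call begins: read the wrist's pose just before it.
- env.job_done(): hands the job in; it is judged then, once.
Trained networks look in a picture, given as the dict that the camera call returned (one of the last four; its "shot" number tells which), for a name from the list of things; names that differ only in an ending like _2 or _b are one class to them, and where a whole thing is asked for, a point or a joint stands for the part that bears it (a point fixed in the world has none). Each returns a list of dicts, best first, with "conf" (0 to 1); they miss things now and then, are a little off and sometimes report something else, mostly with a low value. They report only what shows in the picture. A call takes as long as a camera call. They do not tell look-alikes from the thing itself.
- env.look_for(label, picture): "extent" ([centre column, centre row, width, height] in pixels, round what is visible of it).
- env.silhouettes(label, picture): "mask" (384x512 bool, what is visible of it) and "extent" ([centre column, centre row, width, height] in pixels, round what is visible of it).
- env.spot_point(label, picture): "at" ([column, row] in pixels: a listed point, or the origin of a listed thing).
The state is a dict: "time": time; "joint_positions": joint angles; "joint_vel": joint speeds; "tau": joint torques, N m; "tool_pos": TCP position; "tool_rot": TCP orientation; "contact_force": force on the tool from outside, world axes, zero at the start; "torque": the same for the moment, N m; "opening": finger opening in m; "gripper_force": force on a finger pad.
Only numpy, scipy, OpenCV 4.12 (cv2) and the standard library are available. Lean on these libraries where they do the work, as an engineer would, in place of code of your own. Each camera call takes 0.05 s, during which the arm holds its last target. There are 200 camera calls.

## Working session

There is one attempt and no reset: what is moved stays moved. The work goes in short steps, Python scripts to look and compute and a tool call to move; the robot and the scene stay as the last step left them, time stands still between calls to the robot, and variables do not carry over. Pictures are saved under pics/ and viewed, at most 10 in all, crops included, and the job is handed in when it is done.

Besides the shell and the picture viewer there is one more tool, called after ">>>" as name(argument=value, ...), one argument or row to a line, values as JSON. move_arm: Moves the arm, as the interface text tells. Its arguments: {"type":"object","properties":{"increments":{"type":"array"},"grip_force":{"type":"number"}},"required":["increments"]}

```bash
mkdir -p pics; cat > h.py <<'E'
import numpy as np, cv2
from workcell import env
def save(p,n,crop=None,s=1):
    f=p["frame"][:,:,::-1]
    if crop: f=f[crop[1]:crop[3],crop[0]:crop[2]]
    cv2.imwrite("pics/"+n,cv2.resize(f,None,fx=s,fy=s,interpolation=cv2.INTER_CUBIC))
def cloud(p):
    K=p["camera_matrix"];d=p["depth"];v,u=np.mgrid[:384,:512]
    P=np.stack([(u-K[0,2])/K[0,0]*d,(v-K[1,2])/K[1,1]*d,d],-1)
    T=p["extrinsics"];return P@T[:3,:3].T+T[:3,3]
E
python3 - <<'E'
from h import *
s=env.observe();print({k:np.round(v,3) for k,v in s.items()})
for n in("top","side"):
    p=env.capture(n);save(p,n+"0.png",s=1.5);np.savez(n+"0.npz",**{k:v for k,v in p.items() if isinstance(v,np.ndarray)})
    print(n,p["extrinsics"].round(3).tolist(),p["camera_matrix"].round(1).tolist())
    C=cloud(p)
    for l in["jig","fence","clamp_handle","clamp_arm","base_plate","upright","rack","offcut_a"]:
        for r in env.silhouettes(l,p)[:3]:
            q=C[r["mask"]&(p["depth"]>0)]
            print(l,round(r["conf"],2),np.round(r["extent"]),np.percentile(q,[2,50,98],axis=0).round(3).tolist() if len(q) else None)
    for l in["handle_end","jig","rack","fence"]:
        print(l,[(np.round(r["at"],1),round(r["conf"],2)) for r in env.spot_point(l,p)[:2]])
E
```

```text
{'time': np.float64(0.0), 'joint_positions': array([-1.33 ,  0.277, -0.028,  1.268, -0.   ,  1.467]), 'joint_vel': array([ 0.001, -0.002, -0.   , -0.002,  0.001,  0.002]), 'tau': array([-1.0000e-03, -4.4551e+01,  2.9520e+01,  1.6000e-02, -0.0000e+00,
        0.0000e+00]), 'tool_pos': array([ 0.21 , -0.588,  0.217]), 'tool_rot': array([ 0.985,  0.171, -0.   , -0.001]), 'contact_force': array([-0.236,  0.008,  0.493]), 'torque': array([-0.01 ,  0.056, -0.01 ]), 'gripper_force': np.float64(0.0), 'opening': np.float64(0.086)}
top [[0.008, -0.997, 0.08, 0.447], [-1.0, -0.01, -0.014, -0.017], [0.015, -0.079, -0.997, 1.333], [0.0, 0.0, 0.0, 1.0]] [[412.4, 0.0, 253.1], [0.0, 412.4, 192.9], [0.0, 0.0, 1.0]]
jig 0.68 [254. 206. 120.  83.] [[0.406, -0.178, 0.003], [0.506, -0.035, 0.013], [0.629, 0.133, 0.117]]
fence 0.64 [217. 198.  34.  54.] [[0.47, 0.042, 0.014], [0.544, 0.082, 0.021], [0.618, 0.123, 0.069]]
clamp_handle 0.5 [293. 214.  37.  10.] [[0.467, -0.199, 0.001], [0.482, -0.167, 0.12], [0.496, -0.115, 0.162]]
base_plate 0.97 [242. 201.  39.  36.] [[0.481, -0.061, 0.015], [0.529, -0.00
[... 1957 characters left out ...]
[[0.449, 0.376, 0.033], [0.489, 0.386, 0.079], [0.535, 0.389, 0.109]]
rack 0.82 [217. 326.  64.  65.] [[0.442, 0.27, -0.0], [0.473, 0.369, 0.017], [0.544, 0.407, 0.036]]
offcut_a 0.75 [227. 297.  34.  18.] [[0.455, 0.277, 0.031], [0.498, 0.285, 0.051], [0.542, 0.29, 0.06]]
offcut_a 0.64 [219. 316.  30.  19.] [[0.453, 0.327, 0.04], [0.491, 0.335, 0.055], [0.537, 0.339, 0.059]]
offcut_a 0.22 [266. 227.  34.  28.] [[0.473, -0.06, 0.014], [0.516, -0.017, 0.021], [0.565, 0.023, 0.024]]
handle_end [(array([299.9, 163.4]), 0.65), (array([250.4, 240.9]), 0.5)]
jig [(array([262.6, 230.5]), 0.95)]
rack [(array([219.3, 320.9]), 0.55)]
fence [(array([253.3, 243.4]), 0.61), (array([228.8, 305.2]), 0.51)]
```

View pics/top0.png

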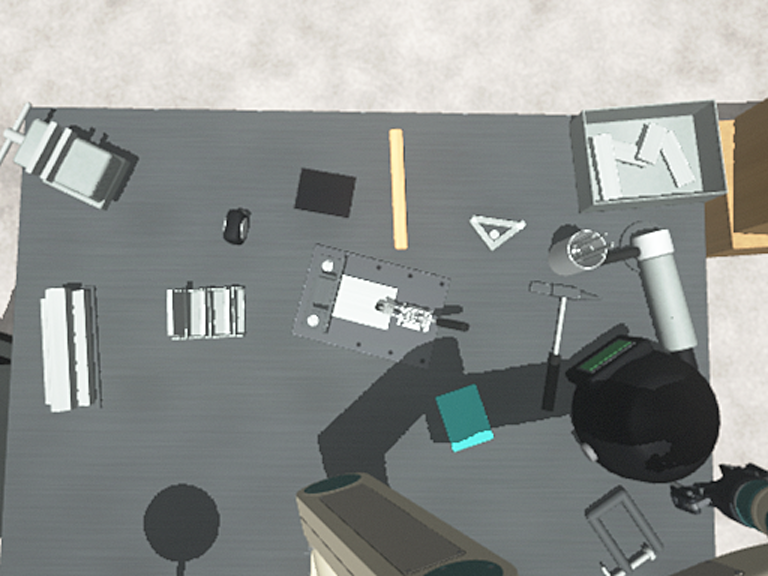

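View pics/side0.png

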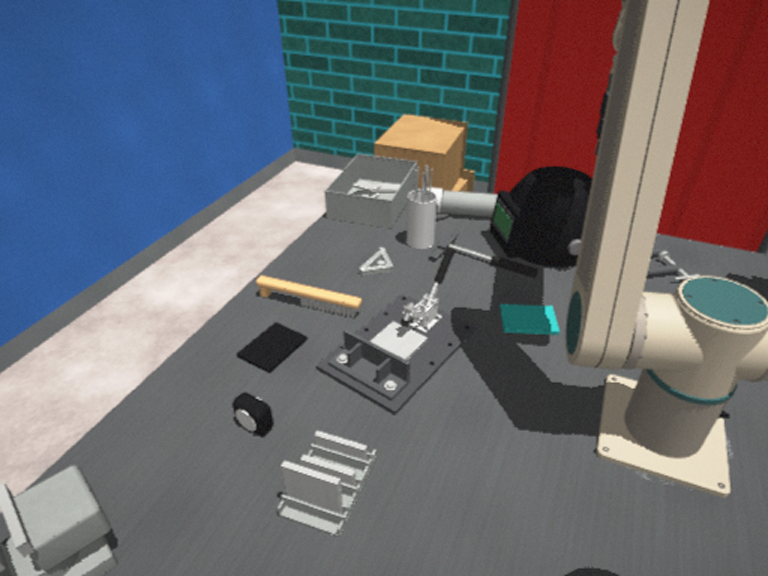

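The side and top views show the white base plate in the jig (full-resolution top pixel about 242,201), with black (218,127) and turquoise (310,277) look-alikes lying outside it. The tall plate is at top (119,208) in the rack's +y slot, and its top is about 108 mm high. The two offcuts are at (134,207) and (155,206), about 60 mm high. The clamp handle points to -y and up, near (293,214).

```bash
python3 - <<'E'
from h import *
def rect(q):
    (c,s,a)=cv2.minAreaRect((q[:,:2]*1000).astype(np.float32));return np.round(c,1),np.round(s,1),round(a,1)
for n in("top","side"):
    p=dict(np.load(n+"0.npz"));C=cloud(p);z=C[...,2]
    x,y=C[...,0],C[...,1]
    def sel(x0,x1,y0,y1,z0,z1):
        m=(x>x0)&(x<x1)&(y>y0)&(y<y1)&(z>z0)&(z<z1)&(p["depth"]>0)
        nn,l,st,_=cv2.connectedComponentsWithStats(m.astype(np.uint8),connectivity=8)
        return C[m]
    q=sel(.36,.68,-.2,.17,.0075,.2)
    print(n,"jig",rect(q),len(q))
    f=sel(.42,.66,0.03,.17,.05,.075); print("fence top",rect(f),len(f),f[:,2].mean())
    b=sel(.46,.6,-.08,.07,.0185,.028); print("base",rect(b),len(b))
    u=sel(.4,.6,.34,.42,.098,.13); print("upright top",rect(u),len(u),np.median(u[:,2]),u[:,2].max())
    u=sel(.4,.6,.355,.42,.045,.13); print("upright",rect(u),len(u))
    r=sel(.4,.6,.22,.43,.006,.2); print("rack",rect(r),len(r))
    for y0,y1 in((.255,.3),(.31,.35)):
        o=sel(.4,.6,y0,y1,.045,.075);print("offcut",rect(o),np.median(o[:,2]))
    hh=sel(.4,.55,-.24,-.11,.075,.22)
    h0=hh.mean(0);_,_,v=np.linalg.svd(hh-h0);print("handle",h0.round(3),v[0].round(3),len(hh),hh.max(0).round(3),hh.min(0).round(3))
E
```

```text
top jig (array([549.5, -27.1]), array([379.4, 285.4]), 71.3) 5755
fence top (array([541.4,  76.6]), array([ 44.9, 159.2]), 75.9) 206 0.0632265272039227
base (array([530.6,   4.8]), array([146.6, 121.7]), 82.5) 895
upright top (array([497.4, 378.2]), array([86.5, 11.7]), 2.5) 130 0.10704039581003111 0.11406896399963418
upright (array([496.7, 377.9]), array([89.7, 12.2]), 2.6) 293
rack (array([491.1, 323. ]), array([138.7, 184. ]), 11.3) 1489
offcut (array([502.1, 277.9]), array([87. , 10.9]), 2.6) 0.05636758663089958
offcut (array([498.4, 327.7]), array([86.7, 12.4]), 3.6) 0.05610482541019546
handle [ 0.478 -0.173  0.132] [-0.154 -0.608  0.779] 141 [ 0.492 -0.133  0.165] [ 0.465 -0.204  0.079]
side jig (array([547.4, -41.8]), array([340.9, 277.7]), 76.0) 4600
fence top (array([538.2,  81.3]), array([ 48.7, 160.6]), 77.5) 338 0.06016544118084219
base (array([525.8,  -1.1]), array([177.7, 100.6]), 68.6) 532
upright top (array([493.9, 381.5]), array([90. , 12.5]), 3.4) 255 0.10683615610299158 0.11075008883423365
upright (array([493.7, 381.7]), array([90.1, 12.9]), 3.1) 765
rack (array([496.5, 332.4]), array([104.7, 150.1]), 3.1) 2794
offcut (array([499.4, 282.1]), array([91., 14.]), 4.1) 0.056116108706101675
offcut (array([496.5, 331.7]), array([89.7, 12.7]), 3.4) 0.056357426732243365
handle [ 0.476 -0.164  0.122] [ 0.154  0.558 -0.815] 163 [ 0.489 -0.132  0.16 ] [ 0.463 -0.197  0.075]
```

```bash
cat > fit.py <<'E'
from h import *
from scipy.optimize import minimize
def cost(t,q):
    cx,cy,a,bx=t[0]/1000,t[1]/1000,t[2],t[3]/1000
    c,s=np.cos(a),np.sin(a);dx,dy=q[:,0]-cx,q[:,1]-cy
    X=c*dx+s*dy;Y=-s*dx+c*dy
    k=.0015
    sg=lambda v:1/(1+np.exp(-v/k))
    box=lambda V,l,h:sg(V-l)*sg(h-V)
    z=.012*box(X,-.1,.1)*box(Y,-.155,.145)
    z=z+.010*box(X,bx-.045,bx+.045)*box(Y,-.05,.07)
    z=z+.055*box(X,-.08,.08)*box(Y,.07,.078)
    ign=((np.abs(X)<.078)&(Y>.08)&(Y<.135))|((np.abs(X)<.03)&(Y<0)&(Y>-.27))
    r=np.minimum(np.abs(z-q[:,2]),.012);r[ign]=0
    return r.sum()*1000
def fit(C,ok,z0):
    q=C[ok];m=(q[:,0]>.37)&(q[:,0]<.66)&(q[:,1]>-.21)&(q[:,1]<.18)&(q[:,2]>-.02)
    q=q[m];best=None
    for d in(0,6,-6):
        for e in (10,-10):
            r=minimize(cost,[z0[0]+d,z0[1]-d,z0[2],e],args=(q,),method="Nelder-Mead",options=dict(initial_simplex=np.array([[z0[0]+d,z0[1]-d,z0[2],e]]+[[z0[0]+d+8*(i==0),z0[1]-d+8*(i==1),z0[2]+.05*(i==2),e+10*(i==3)] for i in range(4)]),maxiter=1500))
            if best is None or r.fun<best.fun: best=r
    return best.x.round(3),round(best.fun/len(q),3)
E
python3 - <<'E'
from fit import *
for n in("top","side"):
    p=dict(np.load(n+"0.npz"));C=cloud(p)
    ok=(p["depth"]>0)
    t,f=fit(C,ok,(515,-3,-.245));print(n,t,f)
    c,s=np.cos(t[2]),np.sin(t[2]);d=C-[t[0]/1000,t[1]/1000,0]
    X=c*d[...,0]+s*d[...,1];Y=-s*d[...,0]+c*d[...,1]
    m=ok&(abs(X)<.02)&(Y<-.135)&(Y>-.25)&(C[...,2]>.085)
    hY,hZ=Y[m]+.12,C[...,2][m]-.06
    print("handle X",X[m].mean(),"h",np.median(np.arctan2(hZ,-hY)),"rmax",np.hypot(hY,hZ).max())
E
```

```text
top [ 5.19797e+02 -1.15770e+01 -2.41000e-01  5.20300e+00] 2.126
handle X -0.0018331196944874385 h 1.0106346505255064 rmax 0.12590576586680763
side [ 5.16521e+02 -1.44830e+01 -2.43000e-01  4.83700e+00] 1.513
handle X -0.003685144762020948 h 1.0546901235300208 rmax 0.11772743514772323
```

>>> move_arm(
  increments=[
    {"turn":[0,0,0],"translation":[0,0,-0.3],"grip":-1},
    {"turn":[0,0,0],"translation":[0,0,-0.3],"grip":-1},
    {"turn":[0,0,0],"translation":[0,0,-0.3],"grip":-1},
    {"turn":[0,0,0],"translation":[0,0,-0.3],"grip":-1},
    {"turn":[0,0,-0.3],"translation":[0,0,0],"grip":-1},
  ],
)

```text
time: 1.8
tool_pos: [0.2113, -0.591, 0.4067]
tool_rot: [0.969, 0.246, -0.0, 0.007]
contact_force: [0.5, 0.4, 0.3]
opening: 0.0121
gripper_force: 0.0
```

>>> move_arm(
  increments=[
    {"turn":[0,0,-0.3],"translation":[0,0,0],"grip":-1},
    {"turn":[0,0,-0.3],"translation":[0,0,0],"grip":-1},
    {"turn":[0,0,-0.3],"translation":[0,0,0],"grip":-1},
    {"turn":[0,0,-0.3],"translation":[0,0,0],"grip":-1},
    {"turn":[0,0,-0.3],"translation":[0,0,0],"grip":-1},
  ],
)

```text
time: 2.3
tool_pos: [0.2106, -0.5884, 0.398]
tool_rot: [0.811, 0.585, 0.0, -0.0]
contact_force: [0.1, 0.4, -0.7]
opening: 0.0001
gripper_force: 0.0
```

>>> move_arm(
  increments=[
    {"turn":[0,0,-0.3],"translation":[0,0,0],"grip":-1},
    {"turn":[0,0,-0.3],"translation":[0,0,0],"grip":-1},
    {"turn":[0,0,-0.3],"translation":[0,0,0],"grip":-1},
    {"turn":[0,0,-0.3],"translation":[0,0,0],"grip":-1},
    {"turn":[0,0,-0.3],"translation":[0,0,0],"grip":-1},
  ],
)

```text
time: 2.8
tool_pos: [0.2107, -0.5884, 0.398]
tool_rot: [0.54, 0.841, 0.0, -0.0]
contact_force: [-0.9, 0.4, 1.0]
opening: -0.0
gripper_force: 0.0
```

```bash
cat > plan.py <<'E'
from h import *
from scipy.spatial.transform import Rotation as R
J=np.array([518,-13,-.242])
def jw(X,Y,z=0):
    c,s=np.cos(J[2]),np.sin(J[2]);return np.array([J[0]+c*X-s*Y,J[1]+s*X+c*Y,z])/1000
def st():
    s=env.observe();T=R.from_quat(s["tool_rot"]);M=T.as_matrix()
    print("t",round(float(s["time"]),2),"pos",s["tool_pos"].round(4),"yaw",round(float(np.arctan2(M[1,0],M[0,0])),4),"zaxis",M[:,2].round(3),"F",s["contact_force"].round(2),"open",round(float(s["opening"]),4),"gf",round(float(s["gripper_force"]),1),"j",s["joint_positions"].round(2))
    return s,T
def to(p,yaw=None):
    s,T=st();d=T.inv().apply(np.asarray(p)-s["tool_pos"])
    M=T.as_matrix();y=np.arctan2(M[1,0],M[0,0])
    print("shift units",(d/.15).round(3), "turn z units", None if yaw is None else round(float(-((yaw-y+np.pi)%(2*np.pi)-np.pi)/.5),3))
    if yaw is not None:
        dT=(T.inv()*R.from_matrix(np.array([[np.cos(yaw),np.sin(yaw),0],[np.sin(yaw),-np.cos(yaw),0],[0,0,-1]]).T.T)).as_rotvec()
        print("full turn units",(dT/.5).round(3))
E
python3 - <<'E'
from plan import *
for n in("top","side"):
    p=dict(np.load(n+"0.npz"));C=cloud(p).reshape(-1,3)
    m=(C[:,0]>.15)&(C[:,0]<.5)&(C[:,1]<-.36)&(C[:,1]>-.66); print(C[m][:,2].max())
to(jw(0,-125,400),np.pi-.242)
E
```

```text
0.706051097424484
0.5952719966923753
t 2.8 pos [ 0.2107 -0.5884  0.398 ] yaw 2.0 zaxis [ 0.  0. -1.] F [-0.88  0.35  0.99] open -0.0 gf 0.0 j [-1.33  0.25  0.3   1.63  0.   -0.19]
shift units [ 1.983  2.941 -0.013] turn z units -1.799
full turn units [ 0.    -0.    -1.799]
```

>>> move_arm(
  increments=[
    {"turn":[0,0,-0.3],"translation":[0,0,0],"grip":-1},
    {"turn":[0,0,-0.3],"translation":[0,0,0],"grip":-1},
    {"turn":[0,0,-0.3],"translation":[0,0,0],"grip":-1},
    {"turn":[0,0,-0.3],"translation":[0,0,0],"grip":-1},
    {"turn":[0,0,-0.3],"translation":[0,0,0],"grip":-1},
  ],
)

```text
time: 3.3
tool_pos: [0.2107, -0.5884, 0.398]
tool_rot: [0.195, 0.981, 0.0, -0.0]
contact_force: [1.0, 0.5, -0.5]
opening: -0.0
gripper_force: 0.0
```

>>> move_arm(
  increments=[
    {"turn":[0,0,-0.3],"translation":[0,0,0],"grip":-1},
    {"turn":[0,0,0],"translation":[0,0,0],"grip":-1},
  ],
)

```text
time: 3.5
tool_pos: [0.2107, -0.5884, 0.398]
tool_rot: [0.124, 0.992, 0.0, -0.0]
contact_force: [-0.2, -0.2, -0.4]
opening: -0.0002
gripper_force: 0.0
```

```bash
python3 - <<'E'
from plan import *
to(jw(0,-125,320),np.pi-.242)
E
```

```text
t 3.5 pos [ 0.2107 -0.5884  0.398 ] yaw 2.8935 zaxis [-0.  0. -1.] F [-0.23 -0.22 -0.36] open -0.0002 gf 0.0 j [-1.33  0.25  0.3   1.63 -0.   -1.08]
shift units [-1.049  3.388  0.52 ] turn z units -0.012
full turn units [ 0.    -0.    -0.012]
```

>>> move_arm(
  increments=[
    {"turn":[0,0,-0.012],"translation":[-0.088,0.282,0],"grip":-1},
    {"turn":[0,0,0],"translation":[-0.087,0.282,0],"grip":-1},
    {"turn":[0,0,0],"translation":[-0.088,0.282,0],"grip":-1},
    {"turn":[0,0,0],"translation":[-0.087,0.282,0],"grip":-1},
    {"turn":[0,0,0],"translation":[-0.088,0.282,0],"grip":-1},
  ],
)

```text
time: 4.0
tool_pos: [0.3259, -0.3974, 0.3981]
tool_rot: [0.123, 0.992, -0.0, 0.0]
contact_force: [0.5, -0.1, -0.1]
opening: 0.0001
gripper_force: 0.0
```

>>> move_arm(
  increments=[
    {"turn":[0,0,0],"translation":[-0.087,0.282,0],"grip":-1},
    {"turn":[0,0,0],"translation":[-0.088,0.282,0],"grip":-1},
    {"turn":[0,0,0],"translation":[-0.087,0.282,0],"grip":-1},
    {"turn":[0,0,0],"translation":[-0.088,0.282,0],"grip":-1},
    {"turn":[0,0,0],"translation":[-0.087,0.282,0],"grip":-1},
  ],
)

```text
time: 4.5
tool_pos: [0.4402, -0.2076, 0.3983]
tool_rot: [0.123, 0.992, -0.0, 0.0]
contact_force: [0.7, -1.9, 0.0]
opening: 0.0006
gripper_force: 0.0
```

>>> move_arm(
  increments=[
    {"turn":[0,0,0],"translation":[-0.088,0.284,0],"grip":-1},
    {"turn":[0,0,0],"translation":[-0.087,0.284,0],"grip":-1},
    {"turn":[0,0,0],"translation":[0,0,0.25],"grip":-1},
    {"turn":[0,0,0],"translation":[0,0,0.25],"grip":-1},
    {"turn":[0,0,0],"translation":[0,0,0],"grip":-1},
  ],
)

```text
time: 5.0
tool_pos: [0.4813, -0.1304, 0.3165]
tool_rot: [0.121, 0.993, 0.002, -0.006]
contact_force: [0.0, 0.0, -0.2]
opening: -0.0004
gripper_force: 0.0
```

```bash
cat > wf.py <<'E'
from plan import *
def wcloud(p,s):
    K=p["camera_matrix"];d=p["depth"];v,u=np.mgrid[:384,:512]
    a=(u-K[0,2])/K[0,0];b=(v-K[1,2])/K[1,1];th=np.hypot(a,b);k=np.where(th>1e-9,np.tan(th)/np.maximum(th,1e-9),1)
    P=np.stack([a*k*d,b*k*d,d],-1);P[th>1.4]=np.nan
    T=p["T_tool_cam"];P=P@T[:3,:3].T+T[:3,3]
    return P@R.from_quat(s["tool_rot"]).as_matrix().T+s["tool_pos"]
def wshot(n):
    s=env.observe();p=env.capture("wrist");save(p,n+".png",s=1.5)
    return p,wcloud(p,s)
E
python3 - <<'E'
from wf import *
from fit import fit
to(jw(0,-125,200))
p,C=wshot("w1");C=np.nan_to_num(C)
ok=(p["depth"]>0)&(np.abs(C).max(-1)>0)
np.savez("w1.npz",C=C,d=p["depth"])
t,f=fit(C,ok,(518,-13,-.242));print(t,f,p["T_tool_cam"].round(3).tolist(),p["camera_matrix"].round(1).tolist())
q=C[ok];print(np.percentile(q,[1,50,99],axis=0).round(3))
m=(q[:,0]>.35)&(q[:,0]<.4)&(q[:,1]>-.1)&(q[:,1]<.1);print("table z",np.median(q[m][:,2]) if m.any() else None)
E
```

```text
t 5.0 pos [ 0.4813 -0.1304  0.3165] yaw 2.8981 zaxis [-0.012  0.005 -1.   ] F [ 0.02  0.02 -0.22] open -0.0004 gf 0.0 j [-0.39  0.02 -0.12  1.44 -0.   -0.15]
shift units [-0.06  -0.016  0.776] turn z units None
[ 5.18615e+02 -9.67200e+00 -2.45000e-01  4.90200e+00] 0.646 [[-0.0, -0.947, -0.321, 0.082], [1.0, 0.0, -0.001, 0.0], [0.001, -0.321, 0.947, -0.156], [0.0, 0.0, 0.0, 1.0]] [[297.3, 0.0, 258.7], [0.0, 297.3, 192.4], [0.0, 0.0, 1.0]]
[[ 1.250e-01 -1.342e+00 -7.500e-01]
 [ 4.740e-01 -1.280e-01  1.000e-03]
 [ 2.211e+00  1.116e+00  4.250e-01]]
table z -0.00016410615936948703
```

View pics/w1.png

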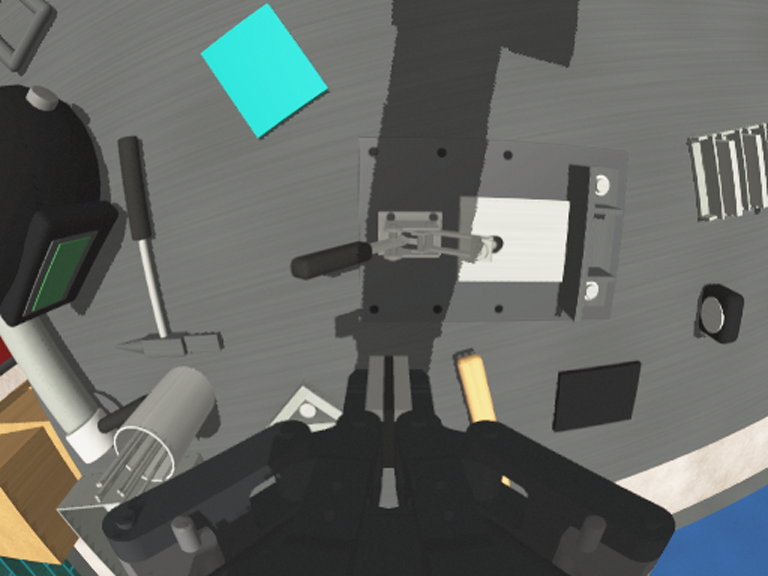

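The wrist view shows the jig with the white base plate at (515,240) against the fence (575,230), and the clamp handle's grip at (330,262), pointing to jig -y. The black (597,395) and turquoise (265,70) plates lie on the table. The arm was still settling when I took it, so I'll shoot again.

```bash
python3 - <<'E'
from wf import *
from fit import fit
p,C=wshot("w2");C=np.nan_to_num(C);ok=(p["depth"]>0)&(np.abs(C).max(-1)>0)
t,f=fit(C,ok,(518,-11,-.242));print(t,f)
c,s=np.cos(t[2]),np.sin(t[2]);d=C-[t[0]/1000,t[1]/1000,0]
X=c*d[...,0]+s*d[...,1];Y=-s*d[...,0]+c*d[...,1]
m=ok&(abs(X)<.03)&(Y<-.14)&(Y>-.26)&(C[...,2]>.09)&(C[...,2]<.19)
hY,hZ=Y[m]+.12,C[...,2][m]-.06
print("handle X",X[m].mean(),"h",np.percentile(np.arctan2(hZ,-hY),[5,50,95]),"rmax",np.hypot(hY,hZ).max())
st()
E
```

```text
[ 5.19242e+02 -9.68800e+00 -2.47000e-01  4.43800e+00] 0.644
handle X -0.003020320265780701 h [0.88560688 1.00290818 1.07498314] rmax 0.12432916976639298
t 5.1 pos [ 0.485  -0.1327  0.3231] yaw 2.898 zaxis [-0.001  0.001 -1.   ] F [ 0.63 -0.    1.71] open -0.0002 gf 0.0 j [-0.4   0.02 -0.11  1.44  0.   -0.15]
```

>>> move_arm(
  increments=[
    {"turn":[0,0,0],"translation":[0,-0.087,0.257],"grip":-1},
    {"turn":[0,0,0],"translation":[0,0,0.257],"grip":-1},
    {"turn":[0,0,0],"translation":[0,0,0.257],"grip":-1},
    {"turn":[0,0,0],"translation":[0,0,0.257],"grip":-1},
    {"turn":[0,0,0],"translation":[0,0,0],"grip":-1},
  ],
)

```text
time: 5.6
tool_pos: [0.4804, -0.1453, 0.1667]
tool_rot: [0.122, 0.993, 0.001, -0.003]
contact_force: [-1.3, -0.1, -0.6]
opening: 0.0001
gripper_force: 0.0
```

>>> move_arm(
  increments=[
    {"turn":[0,0,0],"translation":[0,-0.06,0],"grip":-1},
    {"turn":[0,0,0],"translation":[0,-0.06,0],"grip":-1},
    {"turn":[0,0,0],"translation":[0,-0.06,0.01],"grip":-1},
    {"turn":[0,0,0],"translation":[0,-0.04,0.03],"grip":-1},
    {"turn":[0,0,0],"translation":[0,-0.04,0.03],"grip":-1},
  ],
)

```text
time: 6.1
tool_pos: [0.4735, -0.1846, 0.1591]
tool_rot: [0.121, 0.993, -0.0, 0.001]
contact_force: [-0.4, 0.4, -0.5]
opening: -0.0001
gripper_force: 0.0
```

```bash
sed -i 's/^J=.*/J=np.array([519,-10.5,-.245])/' plan.py; cat >> plan.py <<'E'
def jl(p):
    c,s=np.cos(J[2]),np.sin(J[2]);d=np.asarray(p)*1000-[J[0],J[1],0]
    return np.round([c*d[0]+s*d[1],-s*d[0]+c*d[1],d[2]],1)
E
python3 - <<'E'
from plan import *
s,_=st();print(jl(s["tool_pos"]))
E
```

```text
t 6.1 pos [ 0.4735 -0.1846  0.1591] yaw 2.899 zaxis [ 0.002 -0.001 -1.   ] F [-0.41  0.4  -0.5 ] open -0.0001 gf 0.0 j [-0.5   0.11 -0.36  1.1   0.   -0.26]
[  -1.9 -179.9  159.1]
```

>>> move_arm(
  increments=[
    {"turn":[0,0,0],"translation":[0,-0.04,0.053],"grip":-1},
    {"turn":[0,0,0],"translation":[0,-0.04,0.053],"grip":-1},
    {"turn":[0,0,0],"translation":[0,-0.035,0.053],"grip":-1},
    {"turn":[0,0,0],"translation":[0,-0.03,0.053],"grip":-1},
    {"turn":[0,0,0],"translation":[0,-0.03,0.053],"grip":-1},
  ],
)

```text
time: 6.6
tool_pos: [0.4664, -0.2089, 0.1176]
tool_rot: [0.121, 0.993, 0.0, -0.0]
contact_force: [-0.9, -0.7, 0.5]
opening: 0.0
gripper_force: 0.4
```

>>> move_arm(
  increments=[
    {"turn":[0,0,0],"translation":[0,-0.02,0.053],"grip":-1},
    {"turn":[0,0,0],"translation":[0,-0.02,0.053],"grip":-1},
    {"turn":[0,0,0],"translation":[0,-0.01,0.04],"grip":-1},
    {"turn":[0,0,0],"translation":[0,0,0.02],"grip":-1},
    {"turn":[0,0,0],"translation":[0,0,0],"grip":-1},
  ],
)

```text
time: 7.1
tool_pos: [0.4645, -0.2157, 0.0929]
tool_rot: [0.121, 0.993, 0.0, -0.001]
contact_force: [1.2, 0.3, 0.1]
opening: 0.0001
gripper_force: 0.0
```

```bash
python3 - <<'E'
from plan import *
s,_=st();print(jl(s["tool_pos"]))
p=env.capture("side");save(p,"side1.png",(240,130,340,260),5)
E
```

```text
t 7.1 pos [ 0.4645 -0.2157  0.0929] yaw 2.8999 zaxis [-0.001  0.001 -1.   ] F [1.21 0.26 0.15] open 0.0001 gf 0.0 j [-0.56  0.18 -0.43  0.96  0.   -0.32]
[  -3.2 -212.3   92.9]
```

View pics/side1.png

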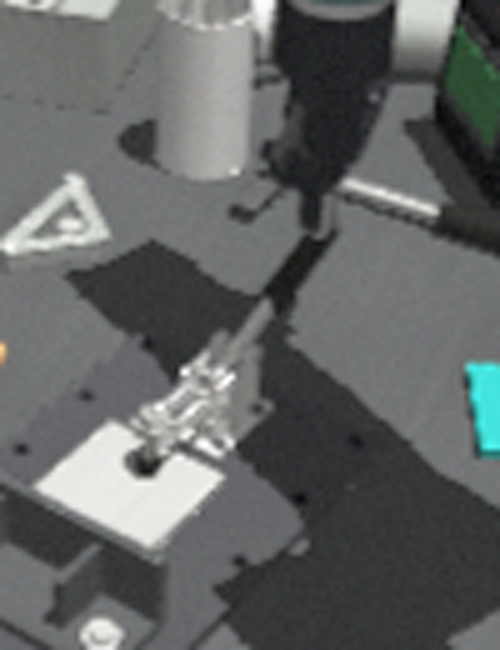

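The crop shows the fingertip (318,220) on the handle, which is almost level, and the clamp tip (145,460) is at the base plate. I'll press on to the stop.

>>> move_arm(
  increments=[
    {"turn":[0,0,0],"translation":[0,0,0.015],"grip":-1},
    {"turn":[0,0,0],"translation":[0,0,0.015],"grip":-1},
    {"turn":[0,0,0],"translation":[0,0,0],"grip":-1},
  ],
)

```text
time: 7.45
tool_pos: [0.4653, -0.2163, 0.0893]
tool_rot: [0.121, 0.993, -0.0, 0.0]
contact_force: [0.4, 0.6, 0.1]
opening: 0.0002
gripper_force: 0.2
```

>>> move_arm(
  increments=[
    {"turn":[0,0,0],"translation":[0,0,0.01],"grip":-1},
    {"turn":[0,0,0],"translation":[0,0,0],"grip":-1},
  ],
)

```text
time: 7.65
tool_pos: [0.4652, -0.2164, 0.0879]
tool_rot: [0.121, 0.993, -0.0, 0.0]
contact_force: [0.3, -0.7, 2.0]
opening: -0.0
gripper_force: 0.5
```

```bash
python3 - <<'E'
from plan import *
s,_=st();print(jl(s["tool_pos"]))
E
```

```text
t 7.65 pos [ 0.4652 -0.2164  0.0879] yaw 2.8997 zaxis [ 0.001 -0.001 -1.   ] F [ 0.32 -0.73  1.98] open -0.0 gf 0.5 j [-0.56  0.19 -0.43  0.95 -0.   -0.32]
[  -2.2 -212.8   87.9]
```

>>> move_arm(
  increments=[
    {"turn":[0,0,0],"translation":[0,0,0.01],"grip":-1},
    {"turn":[0,0,0],"translation":[0,0,0],"grip":-1},
  ],
)

```text
time: 7.85
tool_pos: [0.4652, -0.2164, 0.0863]
tool_rot: [0.121, 0.993, -0.0, 0.0]
contact_force: [0.6, -0.7, 1.8]
opening: -0.0001
gripper_force: 0.8
```

>>> move_arm(
  increments=[
    {"turn":[0,0,0],"translation":[0,0,0.01],"grip":-1},
    {"turn":[0,0,0],"translation":[0,0,0],"grip":-1},
  ],
)

```text
time: 8.05
tool_pos: [0.4651, -0.2163, 0.0847]
tool_rot: [0.121, 0.993, -0.0, 0.0]
contact_force: [-0.3, -1.4, 2.7]
opening: 0.0
gripper_force: 0.9
```

>>> move_arm(
  increments=[
    {"turn":[0,0,0],"translation":[0,0,0.01],"grip":-1},
    {"turn":[0,0,0],"translation":[0,0,0],"grip":-1},
  ],
)

```text
time: 8.25
tool_pos: [0.465, -0.2163, 0.0831]
tool_rot: [0.121, 0.993, -0.0, 0.0]
contact_force: [-0.1, -0.3, 1.8]
opening: 0.0001
gripper_force: 0.9
```

>>> move_arm(
  increments=[
    {"turn":[0,0,0],"translation":[0,0,0.01],"grip":-1},
    {"turn":[0,0,0],"translation":[0,0,0.01],"grip":-1},
    {"turn":[0,0,0],"translation":[0,0,0],"grip":-1},
  ],
)

```text
time: 8.55
tool_pos: [0.465, -0.2162, 0.08]
tool_rot: [0.121, 0.993, 0.0, 0.0]
contact_force: [-0.1, -0.4, 2.6]
opening: 0.0003
gripper_force: 1.0
```

>>> move_arm(
  increments=[
    {"turn":[0,0,0],"translation":[0,0,0.01],"grip":-1},
    {"turn":[0,0,0],"translation":[0,0,0.01],"grip":-1},
    {"turn":[0,0,0],"translation":[0,0,0],"grip":-1},
  ],
)

```text
time: 8.85
tool_pos: [0.4649, -0.2161, 0.077]
tool_rot: [0.121, 0.993, 0.0, -0.0]
contact_force: [0.4, -1.2, 2.1]
opening: -0.0001
gripper_force: 1.0
```

```bash
python3 - <<'E'
from plan import *
s,_=st();print(jl(s["tool_pos"]))
p=env.capture("side");C=cloud(p);ok=p["depth"]>0
d=C-[J[0]/1000,J[1]/1000,0];c,sn=np.cos(J[2]),np.sin(J[2])
X=c*d[...,0]+sn*d[...,1];Y=-sn*d[...,0]+c*d[...,1]
for a in range(-245,-150,10):
    m=ok&(abs(X+.005)<.012)&(abs(Y-a/1000)<.005)&(C[...,2]>.03)&(C[...,2]<.09)
    print(a,m.sum(),np.median(C[...,2][m]).round(4) if m.any() else None)
save(p,"side2.png",(240,130,340,260),5)
E
```

```text
t 8.85 pos [ 0.4649 -0.2161  0.077 ] yaw 2.8998 zaxis [ 0.  0. -1.] F [ 0.43 -1.18  2.08] open -0.0001 gf 1.0 j [-0.56  0.2  -0.45  0.93  0.   -0.32]
[  -2.6 -212.6   77. ]
-245 0 None
-235 3 0.0794
-225 4 0.0817
-215 5 0.0819
-205 13 0.0842
-195 18 0.0822
-185 14 0.0788
-175 12 0.0778
-165 18 0.0752
-155 12 0.0695
```

View pics/side2.png

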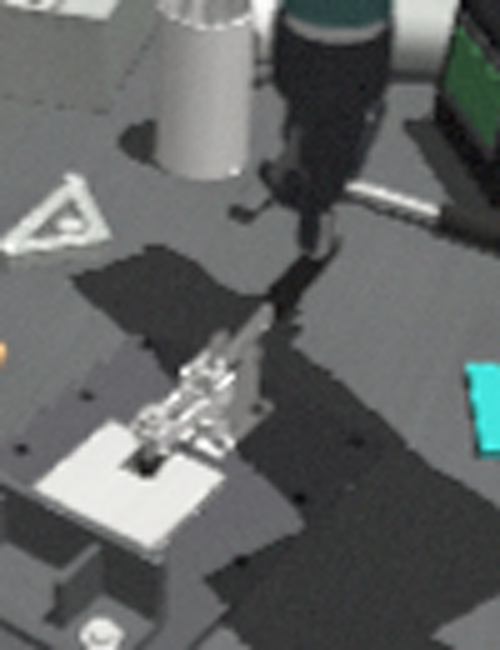

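```bash
python3 - <<'E'
from wf import *
p,C=wshot("w3");save(p,"w3c.png",(150,120,370,300),3.5)
s=env.observe()
d=p["depth"];C=np.nan_to_num(C)
L=np.array([jl(c) for c in C.reshape(-1,3)]).reshape(C.shape)
for v in range(130,260,8):
    print(v,[tuple(L[v,u].astype(int)) for u in range(200,300,12)])
E
```

```text
130 [(np.int64(-58), np.int64(-259), np.int64(0)), (np.int64(-57), np.int64(-249), np.int64(0)), (np.int64(-57), np.int64(-240), np.int64(-1)), (np.int64(-58), np.int64(-230), np.int64(1)), (np.int64(-57), np.int64(-220), np.int64(0)), (np.int64(-57), np.int64(-211), np.int64(0)), (np.int64(-57), np.int64(-202), np.int64(0)), (np.int64(-57), np.int64(-192), np.int64(0)), (np.int64(-58), np.int64(-183), np.int64(0))]
138 [(np.int64(-51), np.int64(-259), np.int64(0)), (np.int64(-51), np.int64(-249), np.int64(0)), (np.int64(-51), np.int64(-240), np.int64(0)), (np.int64(-51), np.int64(-230), np.int64(0)), (np.int64(-51), np.int64(-220), np.int64(0)), (np.int64(-51), np.int64(-211), np.int64(0)), (np.int64(-51), np.int64(-202), np.int64(0)), (np.int64(-51), np.int64(-192), np.int64(0)), (np.int64(-51), np.int64(-183), np.int64(0))]
146 [(np.int64(-45), np.int64(-259), np.int64(0)), (np.int64(-45), np.int64(-249), np.int64(0)), (np.int64(-45), np.int64(-240), np.int64(0)), (np.int64(-44), np.int64(-230), np.int64(0)), (np.int64(-45), np.int64(-220), np.int64(1)), (np.int64(-44), np.int64(-
[... 5278 characters left out ...]
t64(-9), np.int64(-223), np.int64(101)), (np.int64(-13), np.int64(-217), np.int64(108)), (np.int64(-14), np.int64(-211), np.int64(109)), (np.int64(-14), np.int64(-206), np.int64(109)), (np.int64(-10), np.int64(-199), np.int64(102)), (np.int64(0), np.int64(-190), np.int64(84))]
258 [(np.int64(57), np.int64(-266), np.int64(1)), (np.int64(57), np.int64(-255), np.int64(0)), (np.int64(0), np.int64(-231), np.int64(93)), (np.int64(-9), np.int64(-223), np.int64(108)), (np.int64(-13), np.int64(-217), np.int64(115)), (np.int64(-13), np.int64(-211), np.int64(115)), (np.int64(-13), np.int64(-206), np.int64(116)), (np.int64(-9), np.int64(-200), np.int64(109)), (np.int64(57), np.int64(-177), np.int64(0))]
```

View pics/w3c.png

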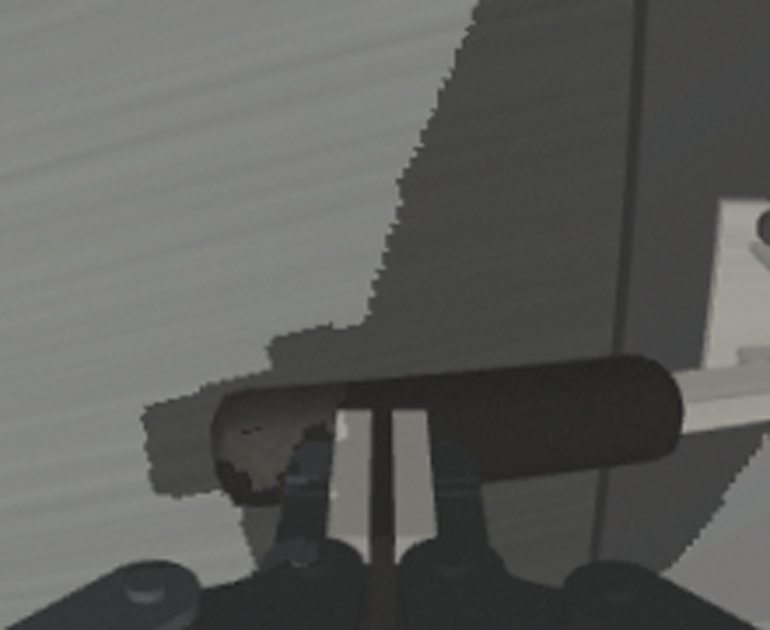

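The wrist crop shows the fingertips (385,415) on top of the grip. The grip is still about 0.2 rad above level, so the tips stand higher relative to the reported TCP than I assumed. I'll keep pressing until the force rises.

>>> move_arm(
  increments=[
    {"turn":[0,0,0],"translation":[0,0,0.02],"grip":-1},
    {"turn":[0,0,0],"translation":[0,0,0.02],"grip":-1},
    {"turn":[0,0,0],"translation":[0,0,0.02],"grip":-1},
    {"turn":[0,0,0],"translation":[0,0,0],"grip":-1},
  ],
)

```text
time: 9.35
tool_pos: [0.4647, -0.2158, 0.0675]
tool_rot: [0.121, 0.993, 0.001, -0.0]
contact_force: [-0.1, -0.1, 0.6]
opening: 0.0002
gripper_force: 0.4
```

>>> move_arm(
  increments=[
    {"turn":[0,0,0],"translation":[0,0,0.01],"grip":-1},
    {"turn":[0,0,0],"translation":[0,0,0.01],"grip":-1},
    {"turn":[0,0,0],"translation":[0,0,0],"grip":-1},
  ],
)

```text
time: 9.65
tool_pos: [0.4647, -0.2159, 0.0647]
tool_rot: [0.121, 0.993, 0.0, -0.0]
contact_force: [-0.5, -0.0, 1.3]
opening: -0.0
gripper_force: 0.5
```

```bash
cat >> wf.py <<'E'
def handle(C,xs=(-8,6)):
    c,s=np.cos(J[2]),np.sin(J[2]);d=C*1000-[J[0],J[1],0]
    X=c*d[...,0]+s*d[...,1];Y=-s*d[...,0]+c*d[...,1];Z=d[...,2]
    for a in range(-240,-155,10):
        m=(X>xs[0])&(X<xs[1])&(abs(Y-a)<4)&(Z>40)&(Z<130)
        if m.any():print(a,m.sum(),np.percentile(Z[m],[10,50,90]).round(1))
E
python3 - <<'E'
from wf import *
st();p,C=wshot("w4");handle(np.nan_to_num(C))
E
```

```text
t 9.65 pos [ 0.4647 -0.2159  0.0647] yaw 2.8998 zaxis [-0.001  0.001 -1.   ] F [-0.47 -0.03  1.28] open -0.0 gf 0.5 j [-0.56  0.21 -0.46  0.9   0.   -0.32]
-240 196 [73.4 77.9 79.1]
-230 279 [76.9 78.6 79.8]
-220 43 [ 75.6  76.9 127.5]
-210 335 [115.1 116.1 126.9]
-200 108 [74.3 75.5 76.5]
-190 281 [73.8 75.2 76.2]
-180 304 [73.  74.4 75.7]
-170 277 [71.9 73.5 74.4]
-160 190 [61.3 69.8 72.2]
```

>>> move_arm(
  increments=[
    {"turn":[0,0,0],"translation":[0,0,0.015],"grip":-1},
    {"turn":[0,0,0],"translation":[0,0,0.015],"grip":-1},
    {"turn":[0,0,0],"translation":[0,0,0],"grip":-1},
  ],
)

```text
time: 10.0
tool_pos: [0.4647, -0.2158, 0.0601]
tool_rot: [0.121, 0.993, 0.0, -0.0]
contact_force: [0.3, -0.9, -0.2]
opening: 0.0005
gripper_force: 0.0
```

>>> move_arm(
  increments=[
    {"turn":[0,0,0],"translation":[0,0,0.01],"grip":-1},
    {"turn":[0,0,0],"translation":[0,0,0.01],"grip":-1},
    {"turn":[0,0,0],"translation":[0,0,0],"grip":-1},
  ],
)

```text
time: 10.3
tool_pos: [0.4648, -0.2158, 0.0573]
tool_rot: [0.121, 0.993, 0.0, -0.0]
contact_force: [-0.2, -0.3, 0.5]
opening: 0.0001
gripper_force: 0.0
```

>>> move_arm(
  increments=[
    {"turn":[0,0,0],"translation":[0,0,0.01],"grip":-1},
    {"turn":[0,0,0],"translation":[0,0,0],"grip":-1},
  ],
)

```text
time: 10.5
tool_pos: [0.4648, -0.2159, 0.0559]
tool_rot: [0.121, 0.993, 0.0, -0.0]
contact_force: [-0.2, 0.4, 0.2]
opening: -0.0002
gripper_force: 0.0
```

>>> move_arm(
  increments=[
    {"turn":[0,0,0],"translation":[0,0,0.01],"grip":-1},
    {"turn":[0,0,0],"translation":[0,0,0],"grip":-1},
  ],
)

```text
time: 10.7
tool_pos: [0.465, -0.2161, 0.0549]
tool_rot: [0.121, 0.993, 0.0, 0.0]
contact_force: [-0.9, -0.1, 2.3]
opening: -0.0002
gripper_force: 1.6
```

```bash
python3 - <<'E'
from wf import *
st();p,C=wshot("w5");handle(np.nan_to_num(C))
E
```

```text
t 10.7 pos [ 0.465  -0.2161  0.0549] yaw 2.8999 zaxis [ 0.  0. -1.] F [-0.91 -0.07  2.34] open -0.0002 gf 1.6 j [-0.56  0.23 -0.47  0.88  0.   -0.32]
-240 665 [ 65.7 124.7 127.4]
-230 314 [ 66.2  67.5 123.8]
-220 61 [ 65.5  66.8 122. ]
-210 351 [105.3 106.5 118.1]
-200 116 [66.1 67.3 68.5]
-190 639 [ 67.2 123.5 125.6]
-180 648 [ 67.4 120.  128.3]
-170 284 [67.2 68.5 69.6]
-160 215 [56.5 65.7 67.3]
```

>>> move_arm(
  increments=[
    {"turn":[0,0,0],"translation":[0,0,0.015],"grip":-1},
    {"turn":[0,0,0],"translation":[0,0,0],"grip":-1},
  ],
)

```text
time: 10.95
tool_pos: [0.4651, -0.2161, 0.0547]
tool_rot: [0.12, 0.993, 0.0, 0.0]
contact_force: [-6.2, 3.2, 18.6]
opening: 0.0003
gripper_force: 9.1
```

>>> move_arm(
  increments=[
    {"turn":[0,0,0],"translation":[0,0,-0.3],"grip":-1},
    {"turn":[0,0,0],"translation":[0,0,-0.3],"grip":-1},
    {"turn":[0,0,0],"translation":[0,0,-0.3],"grip":-1},
    {"turn":[0,0,0],"translation":[0,0,-0.3],"grip":-0.06},
    {"turn":[0,0,0],"translation":[0,0,0],"grip":-0.06},
  ],
)

```text
time: 11.45
tool_pos: [0.4692, -0.2187, 0.2397]
tool_rot: [0.121, 0.993, -0.003, 0.006]
contact_force: [0.2, 0.1, -0.0]
opening: 0.0282
gripper_force: 0.0
```

```bash
python3 - <<'E'
from wf import *
from fit import fit
s,_=st();p,C=wshot("w6");C=np.nan_to_num(C);handle(C)
ok=(p["depth"]>0)&(np.abs(C).max(-1)>0)
print(fit(C,ok,(519,-11,-.245)))
# fingertip extents in tool coords
K=p["camera_matrix"];d=p["depth"]
T=R.from_quat(s["tool_rot"]);P=T.inv().apply((C-s["tool_pos"]).reshape(-1,3)).reshape(C.shape)*1000
m=ok&(abs(P[...,1])<70)&(abs(P[...,0])<30)&(P[...,2]<60)
for y in range(-56,57,8):
    k=m&(abs(P[...,1]-y)<4); print(y,k.sum(),P[k].max(0).round(0) if k.any() else None)
to([.495,.37,.28],np.pi+.053)
E
```

```text
t 11.45 pos [ 0.4692 -0.2187  0.2397] yaw 2.8999 zaxis [ 0.012 -0.007 -1.   ] F [ 0.24  0.05 -0.01] open 0.0282 gf 0.0 j [-0.56  0.06 -0.23  1.26  0.   -0.32]
-240 65 [63.7 66.5 67.8]
-230 85 [65.8 67.2 68.5]
-220 86 [66.  67.4 68.7]
-210 84 [66.5 67.6 69.1]
-200 85 [66.9 67.9 69.3]
-190 84 [66.8 67.9 69.2]
-180 85 [66.9 68.2 69.6]
-170 83 [67.1 68.4 69.3]
-160 55 [60.9 66.1 67.7]
(array([ 5.18807e+02, -9.96000e+00, -2.44000e-01,  5.00100e+00]), np.float64(0.983))
-56 1708 [ 15. -52. -77.]
-48 3050 [ 15. -44. -62.]
-40 2460 [ 14. -36. -58.]
-32 1109 [ 13. -28. -54.]
-24 1787 [ 19. -20. -18.]
-16 3658 [ 22. -12. -14.]
-8 1635 [ 21.  -4. -83.]
0 1264 [ 13.   4. -87.]
8 1590 [ 21.  12. -85.]
16 3595 [ 21.  20. -13.]
24 1940 [ 21.  28. -18.]
32 1061 [ 14.  36. -30.]
40 2304 [ 14.  44. -58.]
48 3134 [ 14.  52. -59.]
56 1798 [ 15.  60. -75.]
t 11.5 pos [ 0.4676 -0.2177  0.2363] yaw 2.8999 zaxis [ 0.007 -0.004 -1.   ] F [ 0.36  0.57 -0.41] open 0.0354 gf 0.0 j [-0.56  0.07 -0.24  1.26  0.   -0.32]
shift units [ 0.758  3.847 -0.308] turn z units -0.589
full turn units [-0.008  0.016 -0.589]
```

>>> move_arm(
  increments=[
    {"turn":[0,0,0],"translation":[0.058,0.296,-0.062],"grip":-0.06},
    {"turn":[0,0,0],"translation":[0.058,0.296,-0.062],"grip":-0.06},
    {"turn":[0,0,0],"translation":[0.058,0.296,-0.062],"grip":-0.06},
    {"turn":[0,0,0],"translation":[0.058,0.296,-0.062],"grip":-0.06},
    {"turn":[0,0,0],"translation":[0.058,0.296,-0.06],"grip":-0.06},
  ],
)

```text
time: 12.0
tool_pos: [0.4747, 0.0116, 0.2769]
tool_rot: [0.121, 0.993, 0.0, -0.001]
contact_force: [1.2, 0.1, -0.2]
opening: 0.0401
gripper_force: 0.0
```

>>> move_arm(
  increments=[
    {"turn":[0,0,0],"translation":[0.058,0.296,0],"grip":-0.06},
    {"turn":[0,0,0],"translation":[0.058,0.296,0],"grip":-0.06},
    {"turn":[0,0,0],"translation":[0.058,0.296,0],"grip":-0.06},
    {"turn":[0,0,0],"translation":[0.058,0.296,0],"grip":-0.06},
    {"turn":[0,0,0],"translation":[0.058,0.296,0],"grip":-0.06},
  ],
)

```text
time: 12.5
tool_pos: [0.4856, 0.2374, 0.2763]
tool_rot: [0.121, 0.993, -0.001, -0.001]
contact_force: [0.6, -0.5, 0.4]
opening: 0.0401
gripper_force: 0.0
```

>>> move_arm(
  increments=[
    {"turn":[0,0,0],"translation":[0.058,0.296,0],"grip":-0.06},
    {"turn":[0,0,0],"translation":[0.058,0.296,0],"grip":-0.06},
    {"turn":[0,0,0],"translation":[0.058,0.296,0],"grip":-0.06},
    {"turn":[0,0,-0.29],"translation":[0,0,0],"grip":-0.06},
    {"turn":[0,0,-0.29],"translation":[0,0,0],"grip":-0.06},
  ],
)

```text
time: 13.0
tool_pos: [0.4921, 0.3725, 0.2754]
tool_rot: [-0.028, 1.0, -0.001, -0.002]
contact_force: [-0.4, -0.5, -0.7]
opening: 0.0403
gripper_force: 0.0
```

>>> move_arm(
  increments=[
    {"turn":[0,0,0],"translation":[0,0,0],"grip":-0.06},
    {"turn":[0,0,0],"translation":[0,0,0],"grip":-0.06},
  ],
)

```text
time: 13.2
tool_pos: [0.4927, 0.3709, 0.2769]
tool_rot: [-0.023, 1.0, -0.001, -0.001]
contact_force: [0.1, 0.3, -0.1]
opening: 0.0404
gripper_force: 0.0
```

```bash
python3 - <<'E'
from wf import *
s,_=st();p,C=wshot("w7");C=np.nan_to_num(C)
x,y,z=C[...,0],C[...,1],C[...,2]
def rect(q):
    c,sz,a=cv2.minAreaRect((q[:,:2]*1000).astype(np.float32));return np.round(c,1),np.round(sz,1),round(a,2)
for nm,b in dict(up=(.34,.43,.1,.115),up2=(.34,.43,.05,.115),o1=(.24,.31,.05,.066),o2=(.31,.35,.05,.066)).items():
    m=(x>.4)&(x<.6)&(y>b[0])&(y<b[1])&(z>b[2])&(z<b[3]);n,l,stt,_=cv2.connectedComponentsWithStats(m.astype(np.uint8))
    if n<2: continue
    k=1+stt[1:,4].argmax();print(nm,stt[k],rect(C[l==k]),np.median(z[l==k]))
save(p,"w7c.png",(0,60,512,384),1.5)
E
```

```text
t 13.2 pos [0.4927 0.3709 0.2769] yaw -3.0964 zaxis [-0.002 -0.001 -1.   ] F [ 0.1   0.31 -0.09] open 0.0404 gf 0.0 j [0.54 0.24 0.05 1.38 0.   0.5 ]
up [263 132   9  78 696] (array([495.4, 380.1]), array([90.3,  9.4]), 3.12) 0.10799683523507561
up2 [262 127  10  83 737] (array([495.3, 380. ]), array([90.5, 10. ]), 2.85) 0.10792159949586211
o1 [185 129  13  67 559] (array([500.4, 280.8]), array([89.7, 11.2]), 3.41) 0.05789550224228293
o2 [223 128  11  68 548] (array([497.6, 330.4]), array([89.9, 10.9]), 2.33) 0.058037686675165234
```

View pics/w7c.png

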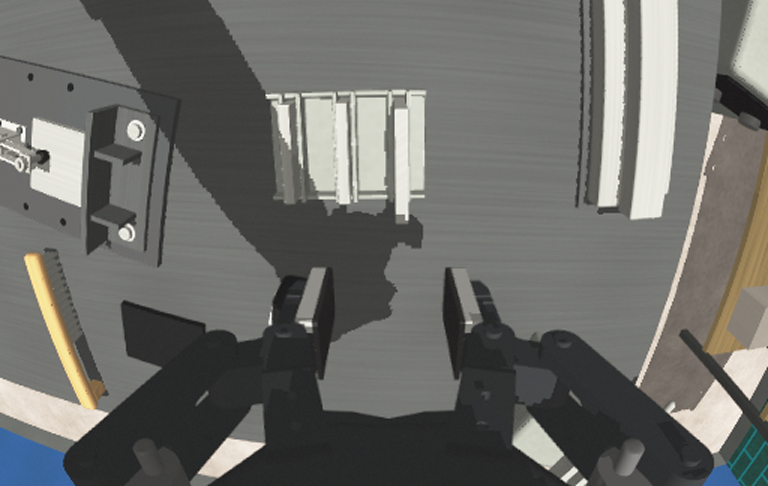

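The crop shows the rack with three plates at (283,150), (342,150) and (402,160). The rightmost measures 108 mm to its top (the others 58 mm), so it is the tall plate. The open fingers are at (320,310) and (455,310).

```bash
python3 - <<'E'
from wf import *
to([.4953,.380,.049],np.pi+.0533)
E
```

```text
t 13.25 pos [0.4929 0.3708 0.2773] yaw -3.0963 zaxis [-0.002 -0.001 -1.   ] F [-1.56  0.37  0.02] open 0.0401 gf 0.0 j [0.54 0.24 0.05 1.38 0.   0.49]
shift units [-0.021  0.062  1.522] turn z units -0.016
full turn units [-0.002 -0.004 -0.016]
```

>>> move_arm(
  increments=[
    {"turn":[0,0,-0.016],"translation":[-0.021,0.062,0],"grip":-0.06},
    {"turn":[0,0,0],"translation":[0,0,0.25],"grip":-0.06},
    {"turn":[0,0,0],"translation":[0,0,0.25],"grip":-0.06},
    {"turn":[0,0,0],"translation":[0,0,0.25],"grip":-0.06},
    {"turn":[0,0,0],"translation":[0,0,0],"grip":-0.06},
  ],
)

```text
time: 13.75
tool_pos: [0.492, 0.3784, 0.1599]
tool_rot: [-0.028, 1.0, -0.003, -0.005]
contact_force: [-0.8, -0.7, -0.0]
opening: 0.0403
gripper_force: 0.0
```

```bash
python3 - <<'E'
from wf import *
to([.4953,.380,.049],np.pi+.0533);p,C=wshot("w8");C=np.nan_to_num(C)
s=env.observe();P=R.from_quat(s["tool_rot"]).inv().apply((C-s["tool_pos"]).reshape(-1,3)).reshape(C.shape)*1000
m=(C[...,2]>.1)&(C[...,2]<.115)&(abs(P[...,1])<19)&(P[...,0]<60)&(P[...,0]>-60)
q=P[m];c,sz,a=cv2.minAreaRect(q[:,:2].astype(np.float32));print("plate in tool",np.round(c,1),np.round(sz,1),round(a,2))
E
```

```text
t 13.75 pos [0.492  0.3784 0.1599] yaw -3.0865 zaxis [-0.01  -0.006 -1.   ] F [-0.78 -0.75 -0.02] open 0.0403 gf 0.0 j [ 0.55  0.31 -0.1   1.17  0.    0.5 ]
shift units [-0.03   0.014  0.739] turn z units 0.004
full turn units [-0.011 -0.021  0.004]
plate in tool [-1.1  1. ] [ 9.9 89.9] 89.55
```

>>> move_arm(
  increments=[
    {"turn":[0,0,0],"translation":[0,0,0.2],"grip":-0.06},
    {"turn":[0,0,0],"translation":[0,0,0.2],"grip":-0.06},
    {"turn":[0,0,0],"translation":[0,0,0.2],"grip":-0.06},
    {"turn":[0,0,0],"translation":[0,0,0.17],"grip":-0.06},
    {"turn":[0,0,0],"translation":[0,0,0],"grip":-0.06},
  ],
)

```text
time: 14.3
tool_pos: [0.4952, 0.3803, 0.0495]
tool_rot: [-0.028, 1.0, -0.001, -0.001]
contact_force: [-0.7, -0.5, 0.1]
opening: 0.0402
gripper_force: 0.0
```

>>> move_arm(
  increments=[
    {"turn":[0,0,0],"translation":[0,0,0],"grip":-0.5},
    {"turn":[0,0,0],"translation":[0,0,0],"grip":-1},
    {"turn":[0,0,0],"translation":[0,0,0],"grip":-1},
    {"turn":[0,0,0],"translation":[0,0,0],"grip":-1},
    {"turn":[0,0,0],"translation":[0,0,0],"grip":-1},
  ],
  grip_force=80,
)

```text
time: 14.8
tool_pos: [0.4985, 0.3817, 0.0539]
tool_rot: [-0.028, 1.0, 0.001, 0.003]
contact_force: [0.1, -1.6, 6.2]
opening: 0.0091
gripper_force: 79.0
```

```bash
python3 - <<'E'
from wf import *
to([.4953,.380,.049],np.pi+.0533)
E
```

```text
t 14.8 pos [0.4985 0.3817 0.0539] yaw -3.0857 zaxis [ 0.005  0.002 -1.   ] F [ 0.06 -1.65  6.15] open 0.0091 gf 79.0 j [ 0.55  0.4  -0.22  0.94 -0.    0.5 ]
shift units [ 0.022 -0.01   0.033] turn z units 0.005
full turn units [0.004 0.011 0.005]
```

>>> move_arm(
  increments=[
    {"turn":[0,0,0],"translation":[0,0,-0.1],"grip":-1},
    {"turn":[0,0,0],"translation":[0,0,-0.15],"grip":-1},
    {"turn":[0,0,0],"translation":[0,0,-0.2],"grip":-1},
    {"turn":[0,0,0],"translation":[0,0,-0.25],"grip":-1},
    {"turn":[0,0,0],"translation":[0,0,-0.2],"grip":-1},
  ],
)

```text
time: 15.3
tool_pos: [0.4951, 0.3806, 0.1871]
tool_rot: [-0.028, 1.0, -0.0, -0.001]
contact_force: [1.0, -1.2, -6.8]
opening: 0.0088
gripper_force: 78.7
```

>>> move_arm(
  increments=[
    {"turn":[0,0,0],"translation":[0,0,-0.1],"grip":-1},
    {"turn":[0,0,0],"translation":[0,0,0],"grip":-1},
    {"turn":[0,0,0],"translation":[0,0,0],"grip":-1},
  ],
)

```text
time: 15.6
tool_pos: [0.495, 0.3802, 0.1991]
tool_rot: [-0.028, 1.0, -0.001, -0.001]
contact_force: [0.6, 0.2, -6.8]
opening: 0.0093
gripper_force: 78.7
```

```bash
python3 - <<'E'
from wf import *
s,_=st()
p,C=wshot("w9");C=np.nan_to_num(C)
P=R.from_quat(s["tool_rot"]).inv().apply((C-s["tool_pos"]).reshape(-1,3)).reshape(C.shape)*1000
m=(abs(P[...,1])<12)&(P[...,0]<60)&(P[...,0]>-60)&(P[...,2]<70)&(P[...,2]>-75)&(p["depth"]>0)
q=P[m];print(len(q),np.percentile(q,[1,10,50,90,99],axis=0).round(1))
save(p,"w9c.png",(130,90,390,290),3)
# where would upright go: flush centre at jig X=5, Y=50 (20 mm off), yaw
print("target TCP",jw(5,20,170));to(jw(5,20,170),np.pi-.245)
E
```

```text
t 15.6 pos [0.495  0.3802 0.1991] yaw -3.0853 zaxis [-0.002 -0.001 -1.   ] F [ 0.62  0.18 -6.83] open 0.0093 gf 78.7 j [ 0.55  0.29 -0.05  1.23  0.    0.5 ]
6863 [[-23.4 -11.5 -71.7]
 [ -7.4  -7.4 -61.3]
 [ 12.1  -0.1 -53.9]
 [ 48.2   7.5 -27.1]
 [ 48.7  11.3  28.1]]
target TCP [0.52870181 0.00768996 0.17      ]
t 15.65 pos [0.4944 0.3798 0.1981] yaw -3.0854 zaxis [-0.004 -0.002 -1.   ] F [-0.65 -0.04 -7.01] open 0.0089 gf 78.7 j [ 0.55  0.29 -0.05  1.23  0.    0.5 ]
shift units [-0.09  -2.49   0.192] turn z units 0.602
full turn units [-0.005 -0.008  0.602]
```

View pics/w9c.png

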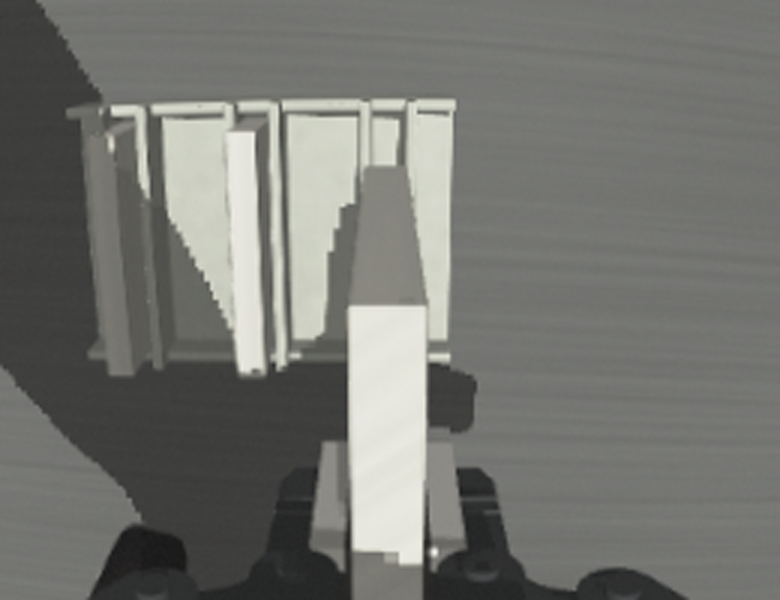

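The crop shows the tall plate in the grip (top face at (385,420)), lifted clear of the rack. Both short plates are still in their slots, at (120,250) and (245,250).

>>> move_arm(
  increments=[
    {"turn":[0,0,0],"translation":[-0.018,-0.15,0],"grip":-1},
    {"turn":[0,0,0],"translation":[-0.018,-0.25,0],"grip":-1},
    {"turn":[0,0,0],"translation":[-0.018,-0.28,0],"grip":-1},
    {"turn":[0,0,0],"translation":[-0.018,-0.28,0],"grip":-1},
    {"turn":[0,0,0],"translation":[-0.018,-0.28,0],"grip":-1},
  ],
)

```text
time: 16.15
tool_pos: [0.518, 0.1939, 0.1978]
tool_rot: [-0.028, 1.0, -0.001, -0.003]
contact_force: [1.5, -0.1, -6.0]
opening: 0.0089
gripper_force: 78.9
```

>>> move_arm(
  increments=[
    {"turn":[0,0,0],"translation":[-0.018,-0.28,0],"grip":-1},
    {"turn":[0,0,0],"translation":[-0.018,-0.28,0],"grip":-1},
    {"turn":[0,0,0],"translation":[-0.018,-0.25,0],"grip":-1},
    {"turn":[0,0,0],"translation":[-0.018,-0.15,0.05],"grip":-1},
    {"turn":[0,0,0.1],"translation":[0,-0.1,0.05],"grip":-1},
  ],
)

```text
time: 16.65
tool_pos: [0.5386, 0.0358, 0.1833]
tool_rot: [-0.001, 1.0, 0.0, -0.002]
contact_force: [0.3, 1.1, -7.5]
opening: 0.0092
gripper_force: 79.2
```

>>> move_arm(
  increments=[
    {"turn":[0,0,0.2],"translation":[0,0,0],"grip":-1},
    {"turn":[0,0,0.2],"translation":[0,0,0],"grip":-1},
    {"turn":[0,0,0.102],"translation":[0,0,0],"grip":-1},
    {"turn":[0,0,0],"translation":[0,0,0],"grip":-1},
    {"turn":[0,0,0],"translation":[0,0,0],"grip":-1},
  ],
)

```text
time: 17.15
tool_pos: [0.5385, 0.0381, 0.1842]
tool_rot: [0.122, 0.993, 0.0, -0.001]
contact_force: [0.1, -0.2, -7.5]
opening: 0.0087
gripper_force: 79.2
```

```bash
cat >> wf.py <<'E'
def edges(n):
    s,_=st();print("TCP jig",jl(s["tool_pos"]))
    p,C=wshot(n);C=np.nan_to_num(C)
    c,sn=np.cos(J[2]),np.sin(J[2]);d=C*1000-[J[0],J[1],0]
    X=c*d[...,0]+sn*d[...,1];Y=-sn*d[...,0]+c*d[...,1];Z=d[...,2]
    np.savez(n+".npz",X=X,Y=Y,Z=Z)
    ok=p["depth"]>0
    b=ok&(Z>19)&(Z<25)&(abs(X-5)<70)&(Y>-60)&(Y<68)
    for y0 in range(-45,66,10):
        k=b&(abs(Y-y0)<5)
        if k.sum()>5: print("base Y",y0,"X",np.percentile(X[k],[.5,99.5]).round(1),k.sum())
    t=s["tool_pos"]*1000;tl=jl(s["tool_pos"])
    u=ok&(abs(Y-tl[1])<12)&(Z>tl[2]+40)&(Z<tl[2]+65)&(abs(X-tl[0])<60)
    u2=u&(abs(X-tl[0])>25)
    q=np.stack([X[u2],Y[u2]],1).astype(np.float32)
    if len(q)>20:print("upright top pts X",np.percentile(X[u2],[.3,50,99]).round(1),"Y",np.percentile(Y[u2],[2,50,98]).round(1),"Z",np.median(Z[u2]).round(1))
    f=ok&(Z>62)&(Z<71)&(Y>60)&(Y<90)&(abs(X)<85)
    if f.any():print("fence top X",np.percentile(X[f],[1,99]).round(1),"Y",np.percentile(Y[f],[2,50,98]).round(1),f.sum())
    return p,X,Y,Z
E
python3 - <<'E'
from wf import *
p,X,Y,Z=edges("w10");to(jw(8,50,70),np.pi-.245)
E
```

```text
t 17.15 pos [0.5385 0.0381 0.1842] yaw 2.8976 zaxis [-0.003  0.    -1.   ] F [ 0.14 -0.24 -7.51] open 0.0087 gf 79.2 j [-0.05  0.15 -0.26  1.17  0.    0.19]
TCP jig [  7.2  51.9 184.2]
base Y -45 X [-40.3  48.6] 457
base Y -35 X [-40.9  49.2] 467
base Y -25 X [-40.7  49. ] 511
base Y -15 X [-40.4  48.6] 666
base Y -5 X [-40.1  48.6] 685
base Y 5 X [-40.9  48.8] 699
base Y 15 X [-40.8  48.9] 709
base Y 25 X [-40.6  48.8] 702
base Y 35 X [-40.5  48.5] 614
base Y 45 X [-40.5   1.4] 208
base Y 55 X [-40.5 -17.2] 161
base Y 65 X [-40.5  28.2] 337
upright top pts X [-41.3 -32.2  32.6] Y [47.3 52.2 56.9] Z 238.4
fence top X [-79.7  69. ] Y [69.2 73.2 77.1] 1290
t 17.2 pos [0.5388 0.0381 0.1845] yaw 2.8976 zaxis [-0.002  0.    -1.   ] F [-0.03 -0.32 -7.52] open 0.0089 gf 79.2 j [-0.05  0.15 -0.26  1.17  0.    0.19]
shift units [-0.005 -0.013  0.763] turn z units 0.002
full turn units [-0.    -0.004  0.002]
```

>>> move_arm(
  increments=[
    {"turn":[0,0,0],"translation":[-0.002,0,0.2],"grip":-1},
    {"turn":[0,0,0],"translation":[0,0,0.2],"grip":-1},
    {"turn":[0,0,0],"translation":[0,0,0.2],"grip":-1},
    {"turn":[0,0,0],"translation":[0,0,0.1],"grip":-1},
    {"turn":[0,0,0],"translation":[0,0,0],"grip":-1},
  ],
)

```text
time: 17.7
tool_pos: [0.5366, 0.038, 0.0774]
tool_rot: [0.122, 0.993, -0.0, -0.004]
contact_force: [-0.6, 0.2, -6.5]
opening: 0.0091
gripper_force: 78.9
```

>>> move_arm(
  increments=[
    {"turn":[0,0,0],"translation":[0,0,0.04],"grip":-1},
    {"turn":[0,0,0],"translation":[0,0,0],"grip":-1},
    {"turn":[0,0,0],"translation":[0,0,0],"grip":-1},
  ],
)

```text
time: 18.0
tool_pos: [0.5411, 0.0376, 0.0758]
tool_rot: [0.122, 0.993, 0.0, 0.001]
contact_force: [1.1, 0.3, -5.7]
opening: 0.0092
gripper_force: 79.2
```

```bash
python3 - <<'E'
from wf import *
p,X,Y,Z=edges("w11");save(p,"w11c.png",(130,60,390,260),3)
E
```

```text
t 18.0 pos [0.5411 0.0376 0.0758] yaw 2.8969 zaxis [ 0.002 -0.    -1.   ] F [ 1.06  0.27 -5.73] open 0.0092 gf 79.2 j [-0.05  0.25 -0.39  0.93  0.    0.19]
TCP jig [ 9.7 52.  75.8]
base Y -45 X [-40.9  47.6] 760
base Y -35 X [-41.2  48.3] 812
base Y -25 X [-40.8  47.6] 1010
base Y -15 X [-41.1  47.6] 1311
base Y -5 X [-40.8  47.6] 1353
base Y 5 X [-41.3  47.4] 1404
base Y 15 X [-41.   47.8] 1441
base Y 25 X [-40.9  47. ] 1424
base Y 35 X [-40.8  41.9] 1331
base Y 45 X [-41.4  33.8] 462
base Y 55 X [-41.4 -19.4] 147
base Y 65 X [-41.2  34.2] 886
upright top pts X [-39.  -29.8  34.8] Y [47.4 51.9 56.9] Z 129.8
fence top X [-80.2  22.6] Y [69.4 73.2 77.3] 2458
```

View pics/w11c.png

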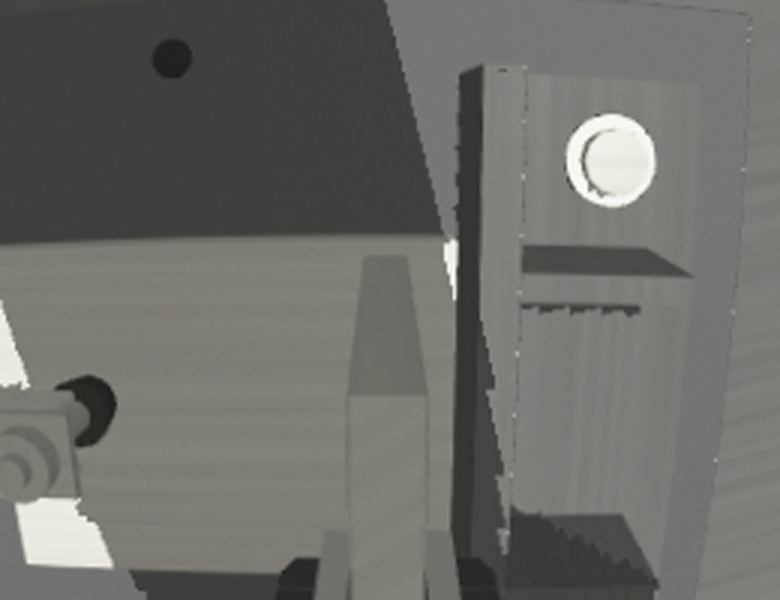

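The crop shows the plate hanging at (385,480), parallel to the fence's face at (465,320). Its near end (row 255) is about 2 mm inside the base plate's edge (row 238). The clamp tip at (95,405) is down on the base plate.

>>> move_arm(
  increments=[
    {"turn":[0,0,0],"translation":[0,0,0.03],"grip":-1},
    {"turn":[0,0,0],"translation":[0,0,0],"grip":-1},
    {"turn":[0,0,0],"translation":[0,0,0],"grip":-1},
    {"turn":[0,0,0],"translation":[0,0,0],"grip":-1},
  ],
)

```text
time: 18.45
tool_pos: [0.54, 0.0376, 0.0702]
tool_rot: [0.122, 0.993, -0.0, 0.0]
contact_force: [-0.4, 0.3, -6.8]
opening: 0.0091
gripper_force: 79.2
```

```bash
cat >> wf.py <<'E'
def face(X,Y,Z,yc):
    for z in range(25,130,12):
        k=(abs(Y-yc)<3.5)&(abs(Z-z)<4)&(abs(X+40)<8)
        if k.sum()>5:print("end face z",z,"X",np.percentile(X[k],[10,50,90]).round(1),k.sum())
E
python3 - <<'E'
from wf import *
p,X,Y,Z=edges("w12");face(X,Y,Z,52);st()
E
```

```text
t 18.45 pos [0.54   0.0376 0.0702] yaw 2.8967 zaxis [ 0. -0. -1.] F [-0.4   0.26 -6.76] open 0.0091 gf 79.2 j [-0.05  0.25 -0.39  0.92 -0.    0.19]
TCP jig [ 8.7 51.7 70.2]
base Y -45 X [-41.  48.] 786
base Y -35 X [-41.   47.8] 828
base Y -25 X [-41.   48.2] 1057
base Y -15 X [-40.9  47.3] 1351
base Y -5 X [-40.9  47.9] 1406
base Y 5 X [-41.1  47.7] 1460
base Y 15 X [-40.8  47.2] 1475
base Y 25 X [-40.7  46.6] 1440
base Y 35 X [-41.3  38.2] 1341
base Y 45 X [-41.3  30.1] 430
base Y 55 X [-41.5 -16.5] 138
base Y 65 X [-41.3  30.3] 915
upright top pts X [-39.9 -30.7  33.8] Y [47.1 52.  56.6] Z 124.3
fence top X [-79.9  22.6] Y [69.4 73.3 77.3] 2538
end face z 25 X [-41.2 -40.1 -39.9] 41
end face z 37 X [-40.1 -40.  -39.8] 25
end face z 49 X [-40.1 -39.9 -39.7] 26
end face z 61 X [-39.9 -39.8 -39.6] 36
end face z 73 X [-39.9 -39.7 -39.6] 42
end face z 85 X [-39.8 -39.7 -39.5] 59
end face z 97 X [-39.8 -39.6 -39.4] 71
end face z 109 X [-39.8 -39.5 -39.3] 92
end face z 121 X [-39.5 -37.1 -33. ] 424
t 18.5 pos [0.54   0.0376 0.0702] yaw 2.8967 zaxis [ 0.  0. -1.] F [ 0.62  0.91 -7.36] open 0.009 gf 79.2 j [-0.05  0.25 -0.39  0.92  0.    0.19]
```

>>> move_arm(
  increments=[
    {"turn":[0,0,0],"translation":[0.005,0.035,0],"grip":-1},
    {"turn":[0,0,0],"translation":[0,0.035,0],"grip":-1},
    {"turn":[0,0,0],"translation":[0,0,0],"grip":-1},
    {"turn":[0,0,0],"translation":[0,0,0.01],"grip":-1},
    {"turn":[0,0,0],"translation":[0,0,0],"grip":-1},
  ],
)

```text
time: 19.0
tool_pos: [0.5415, 0.048, 0.0683]
tool_rot: [0.122, 0.993, -0.0, -0.0]
contact_force: [-0.4, -0.7, -6.2]
opening: 0.0092
gripper_force: 79.2
```

>>> move_arm(
  increments=[
    {"turn":[0,0,0],"translation":[0,0,0.004],"grip":-1},
    {"turn":[0,0,0],"translation":[0,0,0],"grip":-1},
  ],
)

```text
time: 19.2
tool_pos: [0.5418, 0.0479, 0.0681]
tool_rot: [0.122, 0.993, 0.0, 0.0]
contact_force: [-0.0, -0.6, -6.2]
opening: 0.0091
gripper_force: 79.5
```

```bash
python3 - <<'E'
from wf import *
p,X,Y,Z=edges("w13");face(X,Y,Z,62.5);s,_=st()
E
```

```text
t 19.2 pos [0.5418 0.0479 0.0681] yaw 2.8966 zaxis [ 0. -0. -1.] F [-0.03 -0.61 -6.16] open 0.0091 gf 79.5 j [-0.03  0.26 -0.39  0.92 -0.    0.21]
TCP jig [ 8.  62.2 68.1]
base Y -45 X [-41.   48.8] 766
base Y -35 X [-40.9  48.2] 852
base Y -25 X [-41.1  48.3] 1045
base Y -15 X [-41.2  48.5] 1321
base Y -5 X [-41.1  48.3] 1396
base Y 5 X [-41.   48.4] 1445
base Y 15 X [-41.2  48.6] 1487
base Y 25 X [-40.9  48. ] 1514
base Y 35 X [-40.9  46.7] 1456
base Y 45 X [-41.4  36.2] 1346
base Y 55 X [-41.4  28.4] 475
base Y 65 X [-41.4 -34.3] 41
upright top pts X [-40.7 -31.5 -13.6] Y [57.6 62.5 67. ] Z 122.2
fence top X [-80.4  72.5] Y [69.  73.3 77.2] 2345
end face z 25 X [-41.1 -40.9 -40.7] 27
end face z 37 X [-40.8 -40.7 -40.6] 23
end face z 49 X [-40.8 -40.6 -40.5] 33
end face z 61 X [-40.7 -40.6 -40.4] 38
end face z 73 X [-40.7 -40.5 -40.3] 41
end face z 85 X [-40.6 -40.4 -40.2] 63
end face z 97 X [-40.6 -40.4 -40.2] 72
end face z 109 X [-40.5 -40.3 -40.1] 98
end face z 121 X [-40.3 -37.2 -33.1] 487
t 19.25 pos [0.5418 0.0479 0.0681] yaw 2.8966 zaxis [ 0.  0. -1.] F [ 0.49 -0.28 -6.04] open 0.0088 gf 79.5 j [-0.03  0.26 -0.39  0.92  0.    0.21]
```

>>> move_arm(
  increments=[
    {"turn":[0,0,0],"translation":[0,0.008,0.002],"grip":-1},
    {"turn":[0,0,0],"translation":[0,0.004,0],"grip":-1},
    {"turn":[0,0,0],"translation":[0,0,0],"grip":-1},
    {"turn":[0,0,0],"translation":[0,0,0],"grip":-1},
  ],
)

```text
time: 19.65
tool_pos: [0.5425, 0.0496, 0.068]
tool_rot: [0.122, 0.993, -0.0, 0.0]
contact_force: [-1.4, -1.7, -3.8]
opening: 0.0091
gripper_force: 79.6
```

>>> move_arm(
  increments=[
    {"turn":[0,0,0],"translation":[0,0.004,0],"grip":-1},
    {"turn":[0,0,0],"translation":[0,0,0],"grip":-1},
    {"turn":[0,0,0],"translation":[0,0,0],"grip":-1},
  ],
)

```text
time: 19.95
tool_pos: [0.5427, 0.0501, 0.068]
tool_rot: [0.122, 0.993, -0.0, 0.0]
contact_force: [0.6, -2.0, -2.8]
opening: 0.0088
gripper_force: 79.7
```

>>> move_arm(
  increments=[
    {"turn":[0,0,0],"translation":[0,0.004,0],"grip":-1},
    {"turn":[0,0,0],"translation":[0,0,0],"grip":-1},
    {"turn":[0,0,0],"translation":[0,0,0],"grip":-1},
  ],
)

```text
time: 20.25
tool_pos: [0.5428, 0.0502, 0.068]
tool_rot: [0.122, 0.993, -0.001, 0.0]
contact_force: [-0.5, -5.0, -1.2]
opening: 0.0089
gripper_force: 79.9
```

```bash
cat > f.py <<'E'
from wf import *
s,_=st();F=s["contact_force"];n=np.array([-np.sin(J[2]),np.cos(J[2]),0]);print(jl(s["tool_pos"]),"push",-F@n,"along X",F@[np.cos(J[2]),np.sin(J[2]),0],"z",F[2],"M",s["torque"].round(2))
E
python3 f.py
```

```text
t 20.25 pos [0.5428 0.0502 0.068 ] yaw 2.8966 zaxis [ 0.    -0.002 -1.   ] F [-0.51 -4.98 -1.18] open 0.0089 gf 79.9 j [-0.03  0.26 -0.39  0.92 -0.    0.22]
[ 8.3 64.7 68. ] push 4.958592534370776 along X 0.7121342369943228 z -1.1765485475423239 M [-1.17  0.07  0.  ]
```

>>> move_arm(
  increments=[
    {"turn":[-0.006,0,0],"translation":[0,0.003,-0.003],"grip":-1},
    {"turn":[0,0,0],"translation":[0,0,0],"grip":-1},
    {"turn":[0,0,0],"translation":[0,0,0],"grip":-1},
  ],
)

```text
time: 20.55
tool_pos: [0.5428, 0.0502, 0.068]
tool_rot: [0.122, 0.992, 0.0, 0.0]
contact_force: [-0.4, -5.1, -4.6]
opening: 0.0088
gripper_force: 79.4
```

```bash
python3 f.py
```

```text
t 20.55 pos [0.5428 0.0502 0.068 ] yaw 2.8964 zaxis [ 0.001  0.    -1.   ] F [-0.37 -5.09 -4.58] open 0.0088 gf 79.4 j [-0.03  0.26 -0.39  0.92  0.    0.22]
[ 8.3 64.7 68. ] push 5.0239393721004655 along X 0.8720119354580463 z -4.579212802999298 M [-1.44 -0.06  0.05]
```

>>> move_arm(
  increments=[
    {"turn":[-0.003,0,0],"translation":[0,0.005,-0.001],"grip":-1},
    {"turn":[0,0,0],"translation":[0,0,0],"grip":-1},
    {"turn":[0,0,0],"translation":[0,0,0],"grip":-1},
  ],
)

```text
time: 20.85
tool_pos: [0.5427, 0.0503, 0.068]
tool_rot: [0.122, 0.992, 0.0, 0.0]
contact_force: [-0.6, -7.4, -4.0]
opening: 0.0092
gripper_force: 79.4
```

```bash
python3 f.py
```

```text
t 20.85 pos [0.5427 0.0503 0.068 ] yaw 2.8962 zaxis [ 0.001  0.    -1.   ] F [-0.64 -7.43 -4.  ] open 0.0092 gf 79.4 j [-0.03  0.26 -0.39  0.92  0.    0.22]
[ 8.3 64.7 68. ] push 7.367909527415451 along X 1.178082003165434 z -3.9973630339136665 M [-1.82 -0.06  0.07]
```

>>> move_arm(
  increments=[
    {"turn":[-0.003,0,0],"translation":[0,0.005,-0.001],"grip":-1},
    {"turn":[-0.002,0,0],"translation":[0,0.005,-0.001],"grip":-1},
    {"turn":[0,0,0],"translation":[0,0,0],"grip":-1},
    {"turn":[0,0,0],"translation":[0,0,0],"grip":-1},
  ],
)

```text
time: 21.25
tool_pos: [0.5428, 0.0504, 0.068]
tool_rot: [0.123, 0.992, -0.0, 0.0]
contact_force: [-0.9, -11.6, -4.1]
opening: 0.0088
gripper_force: 79.1
```

```bash
python3 f.py
```

```text
t 21.25 pos [0.5428 0.0504 0.068 ] yaw 2.8955 zaxis [ 0.001 -0.001 -1.   ] F [ -0.95 -11.56  -4.12] open 0.0088 gf 79.1 j [-0.03  0.26 -0.39  0.92 -0.    0.22]
[ 8.3 64.8 68. ] push 11.443173717698093 along X 1.8849391841254675 z -4.12466349286644 M [-2.56 -0.04  0.19]
```

>>> move_arm(
  increments=[
    {"turn":[-0.001,0,0],"translation":[0,0.003,0],"grip":-1},
    {"turn":[0,0,0],"translation":[0,0,0],"grip":-1},
    {"turn":[0,0,0],"translation":[0,0,0],"grip":-1},
    {"turn":[0,0,0],"translation":[0,0,0],"grip":-1},
    {"turn":[0,0,0],"translation":[0,0,0],"grip":-1},
  ],
)

```text
time: 21.75
tool_pos: [0.5428, 0.0504, 0.068]
tool_rot: [0.123, 0.992, -0.0, 0.0]
contact_force: [0.3, -11.8, -6.0]
opening: 0.0089
gripper_force: 79.3
```

```bash
python3 - <<'E'
from wf import *
p,X,Y,Z=edges("w14");face(X,Y,Z,65)
exec(open("f.py").read())
E
```

```text
t 21.75 pos [0.5428 0.0504 0.068 ] yaw 2.8954 zaxis [ 0.001 -0.001 -1.   ] F [  0.3  -11.83  -5.98] open 0.0089 gf 79.3 j [-0.03  0.26 -0.39  0.92 -0.    0.22]
TCP jig [ 8.3 64.8 68. ]
base Y -45 X [-41.2  47.7] 763
base Y -35 X [-40.9  47.6] 843
base Y -25 X [-41.1  47.8] 1025
base Y -15 X [-41.   47.9] 1315
base Y -5 X [-41.1  47.8] 1372
base Y 5 X [-40.9  47.6] 1414
base Y 15 X [-41.2  47.7] 1480
base Y 25 X [-41.   47.6] 1491
base Y 35 X [-40.9  46.5] 1487
base Y 45 X [-41.3  37.4] 1383
base Y 55 X [-41.4  28.4] 773
base Y 65 X [-41.6 -40.1] 36
upright top pts X [-40.3 -31.   33.4] Y [60.2 64.9 69.7] Z 122.0
fence top X [-80.6  72.6] Y [66.3 73.8 77.3] 2088
end face z 25 X [-41.2 -40.5 -40.3] 36
end face z 37 X [-40.4 -40.3 -40.1] 24
end face z 49 X [-40.4 -40.2 -40.1] 35
end face z 61 X [-40.3 -40.1 -39.9] 37
end face z 73 X [-40.2 -40.1 -39.9] 47
end face z 85 X [-40.3 -40.1 -39.8] 56
end face z 97 X [-40.2 -40.  -39.8] 81
end face z 109 X [-40.2 -40.  -39.8] 100
end face z 121 X [-40.  -36.9 -33. ] 476
t 21.8 pos [0.5428 0.0504 0.068 ] yaw 2.8954 zaxis [ 0.001 -0.001 -1.   ] F [ -0.32 -11.95  -4.19] open 0.0092 gf 79.3 j [-0.03  0.26 -0.39  0.92 -0.    0.22]
[ 8.3 64.8 68. ] push 11.668266661588719 along X 2.587253257595642 z -4.192633189738473 M [-2.84  0.11  0.21]
```

>>> move_arm(
  increments=[
    {"turn":[0,0,0],"translation":[0.002,0.002,0],"grip":-1},
    {"turn":[0,0,0],"translation":[0,0,0],"grip":-1},
    {"turn":[0,0,0],"translation":[0,0,0],"grip":-1},
    {"turn":[0,0,0],"translation":[0,0,0],"grip":-1},
    {"turn":[0,0,0],"translation":[0,0,0],"grip":-1},
  ],
)

```text
time: 22.3
tool_pos: [0.5428, 0.0504, 0.068]
tool_rot: [0.123, 0.992, -0.001, 0.001]
contact_force: [-0.4, -13.2, -5.7]
opening: 0.0092
gripper_force: 79.1
```

>>> move_arm(
  increments=[
    {"turn":[0,0,0],"translation":[0,0,0],"grip":-1},
    {"turn":[0,0,0],"translation":[0,0,0],"grip":-1},
    {"turn":[0,0,0],"translation":[0,0,0],"grip":-1},
    {"turn":[0,0,0],"translation":[0,0,0],"grip":-1},
    {"turn":[0,0,0],"translation":[0,0,0],"grip":-1},
  ],
)

```text
time: 22.8
tool_pos: [0.5428, 0.0504, 0.068]
tool_rot: [0.123, 0.992, -0.001, 0.001]
contact_force: [0.3, -12.3, -4.9]
opening: 0.0085
gripper_force: 79.1
```

>>> move_arm(
  increments=[
    {"turn":[0,0,0],"translation":[0,0,0],"grip":-1},
    {"turn":[0,0,0],"translation":[0,0,0],"grip":-1},
    {"turn":[0,0,0],"translation":[0,0,0],"grip":-1},
    {"turn":[0,0,0],"translation":[0,0,0],"grip":-1},
    {"turn":[0,0,0],"translation":[0,0,0],"grip":-1},
  ],
)

```text
time: 23.3
tool_pos: [0.5428, 0.0504, 0.068]
tool_rot: [0.123, 0.992, -0.001, 0.001]
contact_force: [-0.1, -12.7, -5.0]
opening: 0.0093
gripper_force: 79.1
```

>>> move_arm(
  increments=[
    {"turn":[0,0,0],"translation":[0,0,0],"grip":-1},
    {"turn":[0,0,0],"translation":[0,0,0],"grip":-1},
    {"turn":[0,0,0],"translation":[0,0,0],"grip":-1},
    {"turn":[0,0,0],"translation":[0,0,0],"grip":-1},
    {"turn":[0,0,0],"translation":[0,0,0],"grip":-1},
  ],
)

```text
time: 23.8
tool_pos: [0.5428, 0.0504, 0.068]
tool_rot: [0.123, 0.992, -0.001, 0.001]
contact_force: [-0.0, -13.0, -5.4]
opening: 0.0091
gripper_force: 79.1
```

```bash
python3 f.py
```

```text
t 23.8 pos [0.5428 0.0504 0.068 ] yaw 2.8951 zaxis [ 0.001 -0.002 -1.   ] F [ -0.   -12.98  -5.39] open 0.0091 gf 79.1 j [-0.03  0.26 -0.39  0.92 -0.    0.22]
[ 8.3 64.9 68. ] push 12.592096084775715 along X 3.1452966332396506 z -5.389796440611414 M [-3.01 -0.03  0.1 ]
```

>>> move_arm(
  increments=[
    {"turn":[0,0,0],"translation":[0,0,0],"grip":-1},
    {"turn":[0,0,0],"translation":[0,0,0],"grip":-1},
    {"turn":[0,0,0],"translation":[0,0,0],"grip":-1},
    {"turn":[0,0,0],"translation":[0,0,0],"grip":-1},
    {"turn":[0,0,0],"translation":[0,0,0],"grip":-1},
  ],
)

```text
time: 24.3
tool_pos: [0.5428, 0.0504, 0.068]
tool_rot: [0.123, 0.992, -0.001, 0.001]
contact_force: [0.1, -12.9, -5.0]
opening: 0.0093
gripper_force: 79.1
```

>>> move_arm(
  increments=[
    {"turn":[0,0,0],"translation":[0,0,0],"grip":-1},
    {"turn":[0,0,0],"translation":[0,0,0],"grip":-1},
    {"turn":[0,0,0],"translation":[0,0,0],"grip":-1},
    {"turn":[0,0,0],"translation":[0,0,0],"grip":-1},
    {"turn":[0,0,0],"translation":[0,0,0],"grip":-1},
  ],
)

```text
time: 24.8
tool_pos: [0.5428, 0.0504, 0.068]
tool_rot: [0.123, 0.992, -0.001, 0.001]
contact_force: [0.5, -11.9, -5.4]
opening: 0.0091
gripper_force: 79.1
```

>>> move_arm(
  increments=[
    {"turn":[0,0,0],"translation":[0,0,0],"grip":-1},
    {"turn":[0,0,0],"translation":[0,0,0],"grip":-1},
    {"turn":[0,0,0],"translation":[0,0,0],"grip":-1},
    {"turn":[0,0,0],"translation":[0,0,0],"grip":-1},
    {"turn":[0,0,0],"translation":[0,0,0],"grip":-1},
  ],
)

```text
time: 25.3
tool_pos: [0.5428, 0.0504, 0.068]
tool_rot: [0.123, 0.992, -0.001, 0.001]
contact_force: [-0.2, -12.6, -5.9]
opening: 0.009
gripper_force: 79.1
```

>>> move_arm(
  increments=[
    {"turn":[0,0,0],"translation":[0,0,0],"grip":-1},
    {"turn":[0,0,0],"translation":[0,0,0],"grip":-1},
    {"turn":[0,0,0],"translation":[0,0,0],"grip":-1},
    {"turn":[0,0,0],"translation":[0,0,0],"grip":-1},
    {"turn":[0,0,0],"translation":[0,0,0],"grip":-1},
  ],
)

```text
time: 25.8
tool_pos: [0.5428, 0.0504, 0.068]
tool_rot: [0.123, 0.992, -0.001, 0.001]
contact_force: [0.7, -12.3, -5.7]
opening: 0.0089
gripper_force: 79.1
```

>>> move_arm(
  increments=[
    {"turn":[0,0,0],"translation":[0,0,0],"grip":-1},
    {"turn":[0,0,0],"translation":[0,0,0],"grip":-1},
    {"turn":[0,0,0],"translation":[0,0,0],"grip":-1},
    {"turn":[0,0,0],"translation":[0,0,0],"grip":-1},
    {"turn":[0,0,0],"translation":[0,0,0],"grip":-1},
  ],
)

```text
time: 26.3
tool_pos: [0.5428, 0.0504, 0.068]
tool_rot: [0.123, 0.992, -0.001, 0.001]
contact_force: [-0.1, -12.9, -4.9]
opening: 0.0094
gripper_force: 79.1
```

```bash
python3 f.py; python3 -c "
from wf import *
p,C=wshot('w15');handle(np.nan_to_num(C))"; python3 -c "
from h import *
print(env.job_done())"
```

```text
t 26.3 pos [0.5428 0.0504 0.068 ] yaw 2.8952 zaxis [ 0.001 -0.002 -1.   ] F [ -0.08 -12.91  -4.91] open 0.0094 gf 79.1 j [-0.03  0.26 -0.39  0.92 -0.    0.22]
[ 8.3 64.8 68. ] push 12.544518374120425 along X 3.0525152740213155 z -4.90900727323503 M [-3.   -0.06  0.11]
the job is handed in; nothing more can be done
None
```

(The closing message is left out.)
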